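Load the coding jig: open its clamp, seat the module, clamp it, slide it to the stop

ROBOT

A 6-joint arm with a two-finger parallel gripper is mounted at the origin on a cart in front of the work surface, level with it; the furniture and walls round the work are solid. World frame = base frame: x ahead of the robot, y to its left, z up, the work surface at z = 0. Lengths are in m, angles in rad, forces in N, time in s.
With the tool pointing down it reaches from about 0.325 to 0.775 m from the base axis. Payload 5.5 kg.
Tool frame: the origin (TCP) lies on the mounting face of the last link; the fingertips stand 173 mm ahead of it and the grasp point (between the pads) lies 155 mm ahead of it; z points along the fingers, y is the line along which they close (so a half turn about z gives the same grasp; the last joint's range is limited). The gripper opens to 85 mm and grips with 20 to 120 N. Pads are 22 mm wide; open, the fingers measure 114 mm over their backs; the gripper's body (76 mm by 85 mm) begins 54 mm behind the grasp point. The pads swing forward as they close: fully open they stand 13 mm farther back than shut.
Start: joints at [-1.301, 0.091, 1.231, -0, 1.82, -0.057], TCP at [0.193, -0.568, 0.405] pointing down, gripper open.
Joint ranges: [-2.87, 2.87], [-0.86, 2.18], [0.17, 2.46], [-1.51, 4.65], [0.06, 2.69], [-2.65, 2.65]. Speed limits (rad/s): [2.57, 2.57, 3.01, 3.14, 3.14, 3.14].

INTERFACE

Orientations are given as a rotation vector (axis times angle).
In Python, from bench import env gives the robot as it stands.
- The arm moves only by the tool apply_moves, never from a script. Its argument "commands" is a list of rows, each an object of numbers: "dx", "dy", "dz": the shift along the tool's x, y, z in m; "rx", "ry", "rz": the turn, a rotation vector about the tool's x, y, z in rad. In form: [{"dx": .., "dy": .., "dz": .., "rx": .., "ry": .., "rz": ..}, ...]. A call has 1 to 10 rows; each row is the pose to reach, as a shift and turn from the pose commanded when the call began, along the tool's axes at that moment; what a row does not reach only later rows make up. A row lasts 1/12 s, in which the tool goes at most 41.7 mm and 7.16 degrees, less where a joint would pass 70% of its speed; a pose out of reach is approached as far as the arm can. A call with a gripper value outside its range is refused whole. "claw" is the opening in per cent of the stroke, from 0 (shut) to 100 (fully open), set as the call begins (left out, the last holds). The fingers move at their own pace and stop on an object; "newtons" is the grip in N (left out, the last holds). Time passes only in rows, so rows that repeat a pose let the fingers close. It gives the time, the measured TCP pose, the force, the opening and the grip force at its end, in the units of the state.
- env.observe(): the state, without advancing time (a new reading comes with each control period).
- env.grab_frame(name): name is "scene" or "side" or "wrist"; returns (picture, depth): 420x560x3 uint8, red, green, blue; 420x560 float32, m along the optical axis (not along the pixel's ray), 0 where there is no reading.
- env.camera_info(name): a dict with "fx", "fy", "cx", "cy" (pixels), "T" (4x4, takes a point from camera to world coordinates). Camera axes: x right, y down, z forward; pixel columns grow to the right and rows downward; lengths in m; the calibration is good to about 2 mm. A picture is of the moment at which its call begins: read the wrist's pose just before it. camera_info takes no time and is no camera call; for the wrist camera it gives the pose at the moment of the call.
- env.job_done(): hands the job in; it is judged then, once.
The state is a dict: "clock": time; "q": joint angles; "qvel": joint speeds; "tau": joint torques, N m; "position": TCP position; "tcp_rot": TCP orientation; "wrist_force": force on the tool from outside, world axes, zero at the start; "ft_torque": the same for the moment, N m; "opening": finger opening in m; "grasp_force": force on a finger pad.
Only numpy, scipy, OpenCV 4.12 (cv2) and the standard library are available. Lean on these libraries where they do the work, as an engineer would, in place of code of your own. Each camera call takes 0.05 s, during which the arm holds its last target. There are 200 camera calls.

TASK

Load the relay module with the grey top (the one without a yellow warning sticker) into the coding jig: flip the red clamp lever back to open, lay the module the right way up in the carriage's nest, its long side running front to back and pushed home against both low fences (front and left), and flip the lever forward again until it snaps over and holds the module. Only then slide the carriage all the way to its right-hand stop, towards the print head, and leave the other things on the bench where they are.

Things in the scene. Friction and masses are not known exactly. Their poses are not given: they have to be found in the camera images.
- module_grey: the relay module to be coded: flat box, white sides, grey top with gold terminals, 46 (x) x 72 (y) x 30 (z) mm, about 60 g, lying on the bench to the left; origin at the centre of its underside, z up. Either end may lead in the nest. The two finished modules have white tops with a yellow sticker.
- label_jig: coding jig, fixed to the bench: black base plate 200 (x) x 340 (y) x 12 mm with two rods along its y at x = +-55 mm (axis 32 mm up) between end blocks 50 mm high at y = +-134 to 158 mm; origin at the centre of its underside, x away from the robot, y to the left, turned by up to 0.12 rad. It carries the carriage with nest and clamp.
- label_jig_carriage (a joint): travel of the carriage along the rods, m: 0 = at the right-hand stop (coding position), 0.12 = at the left-hand stop; friction about 1 N, so it gives way when pushed sideways. Starts between 0.05 and 0.115.
- nest (a point): home: where the centre of the module's underside lies when it is seated; on the nest's floor, 64 mm above the bench, moves with the carriage; axes as the jig's (x away from the robot, y left). The carriage plate reaches 66 mm in front of it, 84 mm behind, 55 mm to the right, 35 mm to the left; 20 mm thick. The clamp's bracket begins 47 mm behind it.
- fence_corner (a point): inner corner of the nest's two fences, on the nest's floor (36 mm in front of the home point, 23 mm to its left). The fences are 14 mm high: one in front (6 mm thick, 70 mm long), one on the left (5 mm thick, 90 mm long). The nest is open to the right and behind.
- knob (a point): top of the black knob on the carriage, 22 mm across, 25 mm above the nest's floor, 53 mm in front of the home point and 44 mm to its right
- carriage_left (a point): a point on the left side face of the carriage plate, near its front corner (face 20 mm high, this point at mid-height, 55 mm in front of the home point): push here towards the right. With a module clamped the clamp nose stands 34 mm behind this point, 140 mm above the bench, so keep the gripper's body to the front of it
- lever_pivot (a point): the clamp's hinge axis (parallel to the jig's y), on the carriage, 103 mm above the bench, 64 mm behind the nest point and 10 mm to its right; axes as the jig's
- lever_tip (a point): the end of the clamp's red handle, 110 mm from the pivot; the handle is 26 mm wide (y), 18 mm thick and red from 39 to 111 mm from the pivot; with the lever at 0 its front face is 17 mm in front of and its rear face 1 mm behind the pivot's axis, so this point is at mid-thickness
- label_jig_clamp (a joint): angle of the clamp lever, rad: 0 (start) = handle upright, clamp arm level over the nest; grows as the handle is pushed away from the robot and the arm rises, up to 1.4. Spring over-centre at 0.575: it snaps to rest either at 0 (about 0.35 on a module, pressing with about 8 N) or at 1.15 to 1.2 (open). Flipping it takes 5 to 7 N at the handle.
- clamp_nose (a point): free end of the clamp arm, 85 mm from the pivot; the arm is 30 mm wide and 18 mm high, a rubber foot hangs 29 mm below the pivot's height 62 mm from it. Open, this end stands 116 mm above the nest's floor and 29 mm behind the home point, the foot (17 mm across) at least 75 mm above the floor and 9 mm behind that point
- module_white_a: finished module, white top with yellow sticker, 46x72x30 mm, origin under its centre; bystander, leave it
- module_white_b: finished module, white top with yellow sticker, 46x72x30 mm, origin under its centre; bystander, leave it
- driver_red: red screwdriver lying, 25x189x26 mm, origin under its centre; bystander, leave it
- marker_red: white and red marker pen lying, 15x135x15 mm, origin under its centre; bystander, leave it
- timer: white timer with buttons, 60x62x23 mm, origin under its centre; bystander, leave it
- torch: black torch lying, 32x106x32 mm, origin under its centre; bystander, leave it
- label_roll_a: yellow label roll, 72 mm across, 46 mm high, origin under its centre; bystander, leave it

How it is judged:
By the outcome, as a careful person would: the job done as asked, in the order asked, and still so for the second after the job is handed in, with the robot touching nothing.
It also fails if it takes over 72 s, if anything falls off the work surface, if the arm or the gripper's body presses on something with over 40 N, if the wrist force passes 120 N, or if a joint passes its speed limit or range.

## Working session

There is one attempt and no reset: what is moved stays moved. The work goes in short steps, Python scripts to look and compute and a tool call to move; the robot and the scene stay as the last step left them, time stands still between calls to the robot, and variables do not carry over. Pictures are saved under pics/ and viewed, at most 10 in all, crops included, and the job is handed in when it is done.

Besides the shell and the picture viewer there is one more tool, called after "Emit:" by a JSON object that holds its "api" and its "payload". apply_moves: Moves the arm, as the interface text tells. Its arguments: {"type":"object","properties":{"commands":{"type":"array"},"claw":{"type":"number"},"newtons":{"type":"number"}},"required":["commands"]}

```bash
mkdir -p pics; ls; python3 - <<'E'
from bench import env
import cv2,numpy as np
s=env.observe();print({k:np.round(v,3) for k,v in s.items()})
for n in("scene","side"):
    p,d=env.grab_frame(n);np.savez(f"pics/{n}0.npz",p=p,d=d,**{k:v for k,v in env.camera_info(n).items()})
    cv2.imwrite(f"pics/{n}0.png",p[:,:,::-1])
    c=env.camera_info(n);print(n,c["fx"],c["cx"],c["cy"],np.round(c["T"],3).tolist())
E
```

```text
pics
{'clock': np.float64(0.0), 'q': array([-1.301,  0.092,  1.232,  0.   ,  1.82 , -0.057]), 'qvel': array([ 0.   , -0.001,  0.001,  0.001,  0.002,  0.   ]), 'tau': array([ 3.0000e-03, -4.5872e+01, -4.1803e+01,  0.0000e+00,  1.1000e-02,
        0.0000e+00]), 'position': array([ 0.193, -0.568,  0.404]), 'tcp_rot': array([-3.098, -0.511,  0.   ]), 'wrist_force': array([-0.094, -0.158,  0.076]), 'ft_torque': array([-0.013,  0.007,  0.008]), 'grasp_force': np.float64(0.0), 'opening': np.float64(0.086)}
scene 378.9751146463984 272.47171500746305 209.95826353793166 [[-0.703, -0.322, 0.635, -0.084], [-0.711, 0.296, -0.637, 0.707], [0.017, -0.899, -0.437, 0.569], [0.0, 0.0, 0.0, 1.0]]
side 462.7720108880938 280.87654908641014 199.8496249843952 [[1.0, -0.018, -0.004, 0.523], [-0.007, -0.576, 0.817, -0.807], [-0.017, -0.817, -0.576, 0.784], [0.0, 0.0, 0.0, 1.0]]
```

View pics/scene0.png

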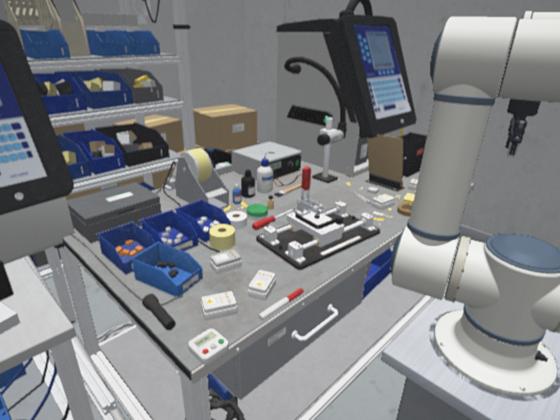

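View pics/side0.png

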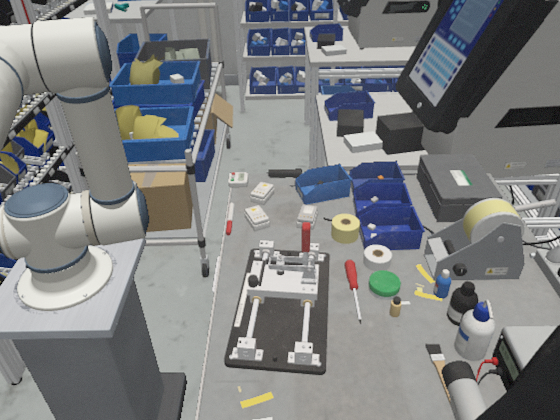

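The scene view shows the jig around (320,235), three modules at (226,260), (262,283) and (219,303), and the upright red lever at (306,180). The side view shows the modules at (262,190), (257,216) and (307,215), and the lever at (306,238). I'll enlarge these and measure with depth.

```bash
cat > h.py <<'E'
import numpy as np,cv2
def load(n):
    return np.load(f"pics/{n}.npz")
def cloud(z):
    d=z["d"];v,u=np.mgrid[:420,:560]
    P=np.stack([(u-z["cx"])/z["fx"]*d,(v-z["cy"])/z["fy"]*d,d],-1)
    W=P@z["T"][:3,:3].T+z["T"][:3,3]; W[d==0]=np.nan
    return W
def proj(z,p):
    T=np.linalg.inv(z["T"]);c=T[:3,:3]@np.asarray(p)+T[:3,3]
    return c[0]/c[2]*z["fx"]+z["cx"],c[1]/c[2]*z["fy"]+z["cy"]
def ray(z,u,v,h):
    r=z["T"][:3,:3]@np.array([(u-z["cx"])/z["fx"],(v-z["cy"])/z["fy"],1]);o=z["T"][:3,3]
    return o+r*(h-o[2])/r[2]
E
python3 - <<'E'
from h import *
a=load("scene0");b=load("side0")
A=a["p"][170:350,180:400,::-1];B=b["p"][150:370,210:350,::-1]
A=cv2.resize(A,(489,400),interpolation=3);B=cv2.resize(B,(311,489),interpolation=3)
o=np.zeros((489,800,3),np.uint8);o[:400,:489]=A;o[:,489:]=B
cv2.imwrite("pics/c1.png",o)
for n,z in(("scene",a),("side",b)):
    W=cloud(z);h=W[...,2];p=z["p"].astype(int);
    m=((p.min(-1)>110)&(h>0.015)&(h<0.045)&(W[...,0]>.2)&(W[...,0]<.9)&(W[...,1]>0)&(W[...,1]<.8)).astype(np.uint8)
    k,l,s,c=cv2.connectedComponentsWithStats(m)
    for i in range(1,k):
        if s[i,4]>40:
            q=W[l==i];t=q[q[:,2]>.024] 
            if len(t)<20: continue
            r=cv2.minAreaRect((t[:,:2]*1000).astype(np.float32))
            print(n,c[i].round(),s[i,4],np.nanmedian(t,0).round(3),[np.round(x,1) for x in r],np.median(p[(l==i)&(h>.024)],0))
    red=(p[...,0]>120)&(p[...,1]<60)&(p[...,2]<70)&(W[...,2]>.06)&(W[...,0]>.2)&(W[...,0]<.9)&(np.abs(W[...,1])<.5)
    q=W[red];print("red",red.sum(),np.round(np.nanpercentile(q,[2,50,98],axis=0),3).tolist() if len(q) else 0)
    t=q[q[:,2]>q[:,2].max()-.03];print("top",t.mean(0).round(3))
E
```

```text
scene [237. 217.] 216 [0.74  0.035 0.031] [array([722.6,  49.6]), array([ 62.5, 126.5]), np.float64(55.9)] [233. 231. 229.]
scene [271. 236.] 173 [0.58  0.045 0.035] [array([582.7,  29.8]), array([54. , 33.1]), np.float64(68.0)] [137. 139. 142.]
scene [297. 252.] 222 [0.472 0.059 0.035] [array([474.4,  33.7]), array([66.7, 36.2]), np.float64(75.0)] [139. 141. 144.]
scene [225. 259.] 403 [0.584 0.207 0.031] [array([588.8, 203.4]), array([68.6, 47.7]), np.float64(76.6)] [206. 203. 200.]
scene [262. 282.] 472 [0.447 0.206 0.031] [array([449.4, 203. ]), array([43.1, 70.4]), np.float64(25.1)] [232.  229.5 226. ]
scene [218. 302.] 605 [0.458 0.324 0.031] [array([460.8, 322.2]), array([69. , 45.6]), np.float64(63.7)] [233. 231. 227.]
red 8 [[0.561, -0.081, 0.205], [0.563, -0.072, 0.207], [0.57, -0.068, 0.209]]
top [ 0.564 -0.073  0.207]
side [238. 178.] 220 [0.371 0.404 0.025] [array([385.4, 399.8]), array([52.8, 43.5]), np.float64(88.9)] [192. 193. 187.]
side [261. 191.] 304 [0.461 0.315 0.031] [array([461.6, 320.3]), array([74.9, 46.1]), np.float64(60.5)] [218. 212. 203.]
side [256. 216.] 361 [0.451 0.195 0.032] [array([449.8, 201.1]), array([43.3, 76.1]), np.float64(25.3)] [217. 213. 206.]
side [307. 214.] 320 [0.587 0.197 0.031] [array([588.2, 202.1]), array([77.2, 43.7]), np.float64(76.4)] [194. 191. 187.]
side [265. 253.] 188 [0.48  0.035 0.038] [array([485.6,  33.5]), array([45.3, 36.3]), np.float64(26.9)] [155.  154.5 152.5]
side [377. 255.] 457 [0.747 0.027 0.031] [array([748.6,  31.1]), array([65.1, 65.9]), np.float64(36.5)] [226. 223. 219.]
side [316. 256.] 111 [0.594 0.022 0.039] [array([592.3,  22. ]), array([14.5, 21.9]), np.float64(85.4)] [154. 149. 146.]
red 6 [[0.563, -0.096, 0.185], [0.573, -0.093, 0.205], [0.575, -0.091, 0.206]]
top [ 0.571 -0.093  0.201]
```

View pics/c1.png

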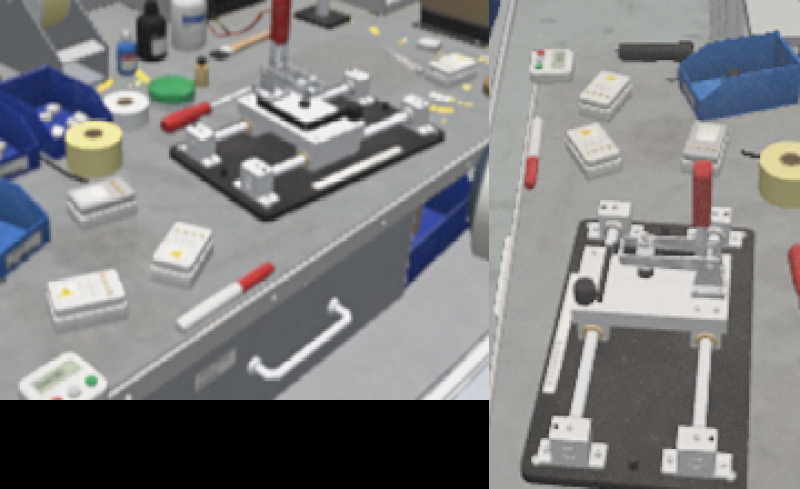

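The crop shows the grey-topped module at scene (226,260) and side (307,215), about (0.588, 0.203). The other two have yellow stickers. The jig is near x 0.53, with its carriage towards the left end and the lever upright. Next I measure the jig.

```bash
python3 - <<'E'
from h import *
for n in("scene0","side0"):
    z=load(n);W=cloud(z);p=z["p"].astype(int);hsv=cv2.cvtColor(z["p"],cv2.COLOR_RGB2HSV).astype(int)
    R=(W[...,0]>.35)&(W[...,0]<.8)&(W[...,1]>-.35)&(W[...,1]<.12)
    dk=R&(p.max(-1)<75)&(W[...,2]<.03)&(W[...,2]>.004)
    m=cv2.morphologyEx(dk.astype(np.uint8),cv2.MORPH_OPEN,np.ones((3,3)))>0
    q=W[m];print(n,"plate",m.sum(),np.median(q[:,2]).round(4),np.round(cv2.minAreaRect((q[:,:2]*1000).astype(np.float32))[0],1),cv2.minAreaRect((q[:,:2]*1000).astype(np.float32))[1:])
    red=((hsv[...,0]<8)|(hsv[...,0]>172))&(hsv[...,1]>140)&(hsv[...,2]>70)&R&(W[...,2]>.12)
    q=W[red];print("red",red.sum(),np.percentile(q,[5,50,95],axis=0).round(3).tolist())
    if red.sum():
        v,u=np.nonzero(red);print("uv",u.min(),u.max(),v.min(),v.max())
    for lo,hi,nm in((.058,.070,"carr64"),(.043,.055,"blocks50"),(.082,.096,"knob")):
        m=R&(W[...,2]>lo)&(W[...,2]<hi)&((p.max(-1)<80) if nm=="knob" else (p.min(-1)>100))
        k,l,s,c=cv2.connectedComponentsWithStats(m.astype(np.uint8))
        for i in range(1,k):
            if s[i,4]>(12 if nm=="knob" else 30):
                q=W[l==i];r=cv2.minAreaRect((q[:,:2]*1000).astype(np.float32));print(nm,s[i,4],np.median(q,0).round(3),np.round(r[0],0),np.round(r[1],0),round(r[2],1))
E
```

```text
scene0 plate 956 0.0127 [504.1 -91. ] ((334.8902893066406, 179.86984252929688), 81.559814453125)
red 142 [[0.559, -0.083, 0.155], [0.562, -0.073, 0.184], [0.57, -0.068, 0.211]]
uv 302 309 167 188
carr64 355 [ 0.47  -0.041  0.065] [522. -75.] [ 93. 152.] 83.7
carr64 177 [ 0.521 -0.086  0.066] [529. -89.] [60. 71.] 88.6
blocks50 63 [ 0.554 -0.244  0.05 ] [ 558. -249.] [30. 36.] 85.0
blocks50 72 [ 0.447 -0.232  0.05 ] [ 448. -234.] [33. 37.] 79.7
blocks50 168 [ 0.478 -0.035  0.05 ] [508. -42.] [171.  78.] 22.8
blocks50 43 [0.684 0.115 0.046] [686. 111.] [16. 58.] 89.2
blocks50 78 [0.587 0.044 0.05 ] [590.  40.] [26. 38.] 84.1
blocks50 100 [0.477 0.056 0.05 ] [479.  53.] [25. 37.] 80.9
knob 28 [ 0.453 -0.095  0.088] [453. -97.] [17. 12.] 36.6
side0 plate 231 0.0097 [ 476.9 -127.5] ((175.84130859375, 333.5318908691406), 8.584774017333984)
red 56 [[0.563, -0.093, 0.203], [0.569, -0.089, 0.212], [0.575, -0.08, 0.215]]
uv 303 309 223 251
carr64 134 [ 0.461 -0.05   0.066] [459. -52.] [57. 22.] 82.8
carr64 1216 [ 0.525 -0.102  0.066] [522. -76.] [ 95. 148.] 83.3
blocks50 90 [0.683 0.112 0.046] [684. 110.] [19. 61.] 90.0
blocks50 132 [0.479 0.046 0.051] [480.  48.] [34. 33.] 83.1
blocks50 83 [0.595 0.034 0.05 ] [595.  35.] [33. 20.] 77.7
blocks50 217 [ 0.516 -0.12   0.05 ] [ 516. -121.] [  7. 148.] 83.3
blocks50 230 [ 0.448 -0.241  0.051] [ 448. -236.] [32. 33.] 83.3
blocks50 223 [ 0.557 -0.254  0.051] [ 556. -249.] [33. 32.] 86.9
knob 27 [ 0.456 -0.112  0.086] [ 458. -111.] [17. 10.] 0.4
```

```bash
cat >> h.py <<'E'
from scipy.spatial.transform import Rotation as Ro
YAW=-0.115
def jig(nest,dx,dy):
    c,s=np.cos(YAW),np.sin(YAW);return np.array(nest[:2])+[c*dx-s*dy,s*dx+c*dy]
def rot(yaw,t=0):
    c,s=np.cos(yaw),np.sin(yaw)
    return Ro.from_matrix(np.array([[c,s,0],[s,-c,0],[0,0,-1.]]))*Ro.from_euler('y',t)
def go(s,g,yaw,t=0,reach=.155,R0=None,p0=None):
    "g: target of the point `reach` ahead of TCP; prints tool-frame deltas"
    R0=R0 or Ro.from_rotvec(s["tcp_rot"]);p0=s["position"] if p0 is None else p0
    R=rot(yaw,t);p=np.array(g)-reach*R.as_matrix()[:,2]
    d=R0.inv().apply(p-p0);r=(R0.inv()*R).as_rotvec()
    print("TCP",p.round(3),"d",d.round(4),"r",r.round(4));return p,R
E
python3 - <<'E'
from h import *
from bench import env
s=env.observe();nest=np.array([.514,-.0645,.064])
for n in("scene0","side0"):
    W=cloud(load(n));m=(W[...,2]>.2)&(W[...,2]<.7)&(W[...,0]>.15)&(W[...,0]<.85)&(W[...,1]<.5)&(W[...,1]>-.6)
    q=W[m];H,_=np.unique(np.round(q[:,:2],1),axis=0,return_counts=True);print(n,np.round(q.max(0),2) if len(q) else 0,H[_>20].tolist())
h=jig(nest,64-8,-10);print(h)
go(s,[*h,.28],YAW)
E
```

```text
scene0 [0.85 0.1  0.62] [[0.2, -0.6], [0.2, -0.5], [0.2, 0.0], [0.2, 0.1], [0.6, -0.6], [0.6, -0.1], [0.7, -0.6], [0.8, -0.6], [0.8, -0.5], [0.8, -0.4]]
side0 [0.81 0.1  0.59] [[0.2, -0.3], [0.2, -0.2], [0.2, -0.1], [0.2, -0.0], [0.2, 0.1], [0.6, -0.1], [0.7, -0.6], [0.8, -0.6], [0.8, -0.5], [0.8, -0.4]]
[ 54.99664104 -16.42426239]
TCP [ 54.997 -16.424   0.435] d [46.8132 32.6099 -0.0855] r [-1.800e-03  3.000e-04  4.418e-01]
```

Emit:
{"api": "apply_moves", "payload": {"commands": [{"dx": 0.256,"dy": -0.17,"dz": -0.03,"rz": 0.44},{"dx": 0.256,"dy": -0.17,"dz": -0.03,"rz": 0.44},{"dx": 0.256,"dy": -0.17,"dz": -0.03,"rz": 0.44},{"dx": 0.256,"dy": -0.17,"dz": -0.03,"rz": 0.44},{"dx": 0.256,"dy": -0.17,"dz": -0.03,"rz": 0.44},{"dx": 0.256,"dy": -0.17,"dz": -0.03,"rz": 0.44},{"dx": 0.256,"dy": -0.17,"dz": -0.03,"rz": 0.44},{"dx": 0.256,"dy": -0.17,"dz": -0.03,"rz": 0.44},{"dx": 0.256,"dy": -0.17,"dz": -0.03,"rz": 0.44},{"dx": 0.256,"dy": -0.17,"dz": -0.03,"rz": 0.44}], "claw": 75}}

```text
validation failed for argument at $.co...
```

```bash
python3 - <<'E'
from h import *
from bench import env
s=env.observe();print(s["clock"],s["position"].round(4),s["tcp_rot"].round(3),s["q"].round(2),s["opening"].round(4))
h=[.5688,-.0809]
go(s,[*h,.28],YAW)
E
```

```text
Traceback (most recent call last):
AttributeError: 'float' object has no attribute 'round'
```

Emit:
{"api": "apply_moves", "payload": {"commands": [{"dx": 0.256,"dy": -0.17,"dz": -0.03,"rx": 0,"ry": 0,"rz": 0.44},{"dx": 0.256,"dy": -0.17,"dz": -0.03,"rx": 0,"ry": 0,"rz": 0.44},{"dx": 0.256,"dy": -0.17,"dz": -0.03,"rx": 0,"ry": 0,"rz": 0.44},{"dx": 0.256,"dy": -0.17,"dz": -0.03,"rx": 0,"ry": 0,"rz": 0.44},{"dx": 0.256,"dy": -0.17,"dz": -0.03,"rx": 0,"ry": 0,"rz": 0.44},{"dx": 0.256,"dy": -0.17,"dz": -0.03,"rx": 0,"ry": 0,"rz": 0.44},{"dx": 0.256,"dy": -0.17,"dz": -0.03,"rx": 0,"ry": 0,"rz": 0.44},{"dx": 0.256,"dy": -0.17,"dz": -0.03,"rx": 0,"ry": 0,"rz": 0.44}], "claw": 75}}

```text
clock: 0.77
position: [0.3824, -0.3217, 0.4352]
tcp_rot: [-3.136, 0.173, -0.002]
wrist_force: [-0.1, -0.5, -0.4]
opening: 0.0644
grasp_force: 0.0
```

```bash
python3 - <<'E'
from h import *
from bench import env
s=env.observe();print(s["clock"],np.round(s["position"],4),np.round(s["tcp_rot"],3),np.round(s["q"],2),s["opening"])
h=[.5688,-.0809]
go(s,[*h,.28],YAW)
E
```

```text
0.7667 [ 0.3824 -0.3217  0.4352] [-3.136e+00  1.730e-01 -2.000e-03] [-0.77 -0.17  1.43  0.    1.88  0.91] 0.06435657749471237
TCP [ 0.569 -0.081  0.435] d [ 0.1589 -0.2598  0.0006] r [-0.0011 -0.0013  0.0051]
```

Emit:
{"api": "apply_moves", "payload": {"commands": [{"dx": 0.159,"dy": -0.26,"dz": 0,"rx": 0,"ry": 0,"rz": 0.005},{"dx": 0.159,"dy": -0.26,"dz": 0,"rx": 0,"ry": 0,"rz": 0.005},{"dx": 0.159,"dy": -0.26,"dz": 0,"rx": 0,"ry": 0,"rz": 0.005},{"dx": 0.159,"dy": -0.26,"dz": 0,"rx": 0,"ry": 0,"rz": 0.005},{"dx": 0.159,"dy": -0.26,"dz": 0,"rx": 0,"ry": 0,"rz": 0.005},{"dx": 0.159,"dy": -0.26,"dz": 0,"rx": 0,"ry": 0,"rz": 0.005},{"dx": 0.159,"dy": -0.26,"dz": 0,"rx": 0,"ry": 0,"rz": 0.005},{"dx": 0.159,"dy": -0.26,"dz": 0,"rx": 0,"ry": 0,"rz": 0.005},{"dx": 0.159,"dy": -0.26,"dz": 0,"rx": 0,"ry": 0,"rz": 0.005}]}}

```text
clock: 1.52
position: [0.5694, -0.0819, 0.4332]
tcp_rot: [-3.135, 0.178, 0.003]
wrist_force: [0.1, 0.3, -0.8]
opening: 0.0639
grasp_force: 0.0
```

```bash
cat > snap.py <<'E'
import sys
from h import *
from bench import env
def snap(cam,name,crop=None):
    c=env.camera_info(cam);p,d=env.grab_frame(cam)
    np.savez(f"pics/{name}.npz",p=p,d=d,**c);return load(name)
def st():
    s=env.observe();print(round(s["clock"],2),np.round(s["position"],4),np.round(s["tcp_rot"],3),"q",np.round(s["q"],2),"F",np.round(s["wrist_force"],1),"open",round(s["opening"],4),round(s["grasp_force"],1));return s
def redmask(z,W,zmin=.1):
    hsv=cv2.cvtColor(z["p"],cv2.COLOR_RGB2HSV).astype(int)
    return ((hsv[...,0]<8)|(hsv[...,0]>172))&(hsv[...,1]>140)&(hsv[...,2]>60)&(W[...,2]>zmin)
E
python3 - <<'E'
from snap import *
s=st();z=snap("wrist","w1");W=cloud(z);m=redmask(z,W)
cv2.imwrite("pics/w1.png",z["p"][...,::-1]);q=W[m];print(m.sum(),np.percentile(q,[2,50,98],axis=0).round(3).tolist() if m.sum() else 0)
t=q[q[:,2]>.2];print(len(t),t.min(0).round(4),t.max(0).round(4)) if len(t) else 0
E
```

```text
1.52 [ 0.5694 -0.0819  0.4332] [-3.135e+00  1.780e-01  3.000e-03] q [-0.2   0.03  1.24  0.    1.87  1.48] F [ 0.1  0.3 -0.8] open 0.0639 0.0
1385 [[0.562, -0.092, 0.155], [0.575, -0.082, 0.209], [0.577, -0.07, 0.216]]
853 [ 0.5602 -0.0925  0.2001] [ 0.5767 -0.0687  0.2166]
```

View pics/w1.png

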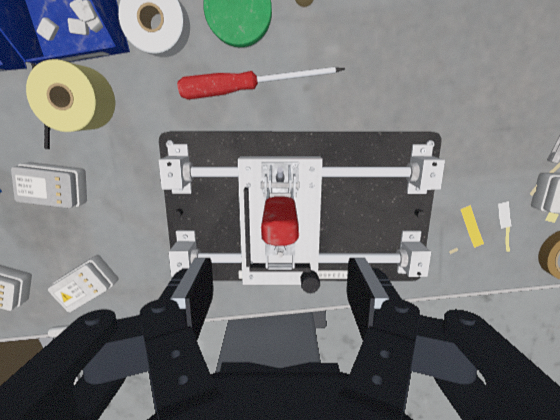

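The wrist view shows the lever at (280,220), the left fence strip at (247,230), the front fence at (275,268), the knob at (311,282) and the grey module at (48,185). I'll refine the jig yaw, nest and module from this picture.

```bash
python3 - <<'E'
from snap import *
s=st();z=load("w1");W=cloud(z);p=z["p"].astype(int)
def rect(m,nm):
    q=W[m];r=cv2.minAreaRect((q[:,:2]*1000).astype(np.float32));print(nm,m.sum(),np.median(q[:,2]).round(4),np.round(r[0],1),np.round(r[1],1),round(r[2],2))
u=np.arange(560)[None];v=np.arange(420)[:,None]
m=(u>5)&(u<95)&(v>155)&(v<215)&(W[...,2]>.026)&(W[...,2]<.036);rect(m,"modtop")
m=(u>225)&(u<335)&(v>150)&(v<288)&(W[...,2]>.058)&(W[...,2]<.070);rect(m,"carr")
m=(u>296)&(u<326)&(v>265)&(v<300)&(W[...,2]>.084);rect(m,"knob");
m=(u>160)&(u<440)&(v>130)&(v<250)&(W[...,2]>.008)&(W[...,2]<.016)&(p.max(-1)<80);rect(m,"plate")
b=[]
for uu in((160,195),(408,445)):
    m=(u>uu[0])&(u<uu[1])&(v>145)&(v<195)&(W[...,2]>.045)&(W[...,2]<.055);rect(m,"blk")
m=(u>236)&(u<256)&(v>180)&(v<285)&(p.max(-1)<90)&(W[...,2]>.070)&(W[...,2]<.085);rect(m,"leftfence")
m=(u>240)&(u<300)&(v>255)&(v<278)&(p.max(-1)<90)&(W[...,2]>.070)&(W[...,2]<.085);rect(m,"frontfence")
go(s,[.568,-.081,.197],YAW)
E
```

```text
1.57 [ 0.5685 -0.0836  0.4336] [ 3.136e+00 -1.810e-01 -3.000e-03] q [-0.21  0.03  1.24 -0.    1.87  1.48] F [-1.  -1.2  0.8] open 0.0641 0.0
modtop 2135 0.0317 [587.7 202.7] [70.3 43.3] 76.38
carr 5619 0.0662 [520.7 -75.2] [ 89.4 148.9] 83.61
knob 296 0.0906 [ 455.8 -101.8] [20.  20.2] 82.3
plate 17831 0.0135 [ 540.7 -101.7] [338.6 152.1] 83.49
blk 685 0.0514 [588.7  36.5] [30.  33.9] 83.23
blk 713 0.0515 [ 556.2 -246.8] [30.7 33.2] 83.68
leftfence 334 0.0795 [522.1 -40.2] [ 8.8 94.1] 87.51
frontfence 202 0.0793 [476.2 -60.9] [60.9 17.1] 69.28
TCP [ 0.568 -0.081  0.352] d [-0.0006 -0.0025  0.0816] r [ 0.0002  0.0022 -0.0004]
```

Emit:
{"api": "apply_moves", "payload": {"commands": [{"dx": -0.0006,"dy": -0.0025,"dz": 0.03,"rx": 0,"ry": 0,"rz": 0},{"dx": -0.0006,"dy": -0.0025,"dz": 0.06,"rx": 0,"ry": 0,"rz": 0},{"dx": -0.0006,"dy": -0.0025,"dz": 0.082,"rx": 0,"ry": 0,"rz": 0},{"dx": -0.0006,"dy": -0.0025,"dz": 0.082,"rx": 0,"ry": 0,"rz": 0}]}}

```text
clock: 1.9
position: [0.5661, -0.0837, 0.3465]
tcp_rot: [-3.135, 0.189, 0.015]
wrist_force: [-0.5, -0.5, -2.2]
opening: 0.0638
grasp_force: 0.0
```

Emit:
{"api": "apply_moves", "payload": {"commands": [{"dx": 0,"dy": 0,"dz": 0,"rx": 0,"ry": 0,"rz": 0},{"dx": 0,"dy": 0,"dz": 0,"rx": 0,"ry": 0,"rz": 0},{"dx": 0,"dy": 0,"dz": 0,"rx": 0,"ry": 0,"rz": 0},{"dx": 0,"dy": 0,"dz": 0,"rx": 0,"ry": 0,"rz": 0},{"dx": 0,"dy": 0,"dz": 0,"rx": 0,"ry": 0,"rz": 0},{"dx": 0,"dy": 0,"dz": 0,"rx": 0,"ry": 0,"rz": 0}], "claw": 0, "newtons": 50}}

```text
clock: 2.4
position: [0.5676, -0.0825, 0.3557]
tcp_rot: [3.135, -0.186, 0.007]
wrist_force: [-1.8, -1.5, 6.3]
opening: 0.0241
grasp_force: 49.9
```

Emit:
{"api": "apply_moves", "payload": {"commands": [{"dx": 0.011,"dy": 0,"dz": 0,"rx": 0,"ry": 0,"rz": 0},{"dx": 0.022,"dy": 0,"dz": 0.001,"rx": 0,"ry": 0,"rz": 0},{"dx": 0.032,"dy": 0,"dz": 0.003,"rx": 0,"ry": 0,"rz": 0},{"dx": 0.0425,"dy": 0,"dz": 0.006,"rx": 0,"ry": 0,"rz": 0},{"dx": 0.0525,"dy": 0,"dz": 0.011,"rx": 0,"ry": 0,"rz": 0},{"dx": 0.0615,"dy": 0,"dz": 0.0165,"rx": 0,"ry": 0,"rz": 0},{"dx": 0.07,"dy": 0,"dz": 0.023,"rx": 0,"ry": 0,"rz": 0},{"dx": 0.078,"dy": 0,"dz": 0.031,"rx": 0,"ry": 0,"rz": 0},{"dx": 0.085,"dy": 0,"dz": 0.039,"rx": 0,"ry": 0,"rz": 0},{"dx": 0.0905,"dy": 0,"dz": 0.048,"rx": 0,"ry": 0,"rz": 0}]}}

```text
clock: 3.23
position: [0.6588, -0.093, 0.3075]
tcp_rot: [3.135, -0.185, 0.012]
wrist_force: [4.8, 0.3, 7.8]
opening: 0.0241
grasp_force: 49.9
```

Emit:
{"api": "apply_moves", "payload": {"commands": [{"dx": 0,"dy": 0,"dz": 0,"rx": 0,"ry": 0,"rz": 0},{"dx": 0,"dy": 0,"dz": 0,"rx": 0,"ry": 0,"rz": 0},{"dx": 0,"dy": 0,"dz": 0,"rx": 0,"ry": 0,"rz": 0},{"dx": 0,"dy": 0,"dz": 0,"rx": 0,"ry": 0,"rz": 0},{"dx": 0,"dy": 0,"dz": -0.04,"rx": 0,"ry": 0,"rz": 0},{"dx": 0,"dy": 0,"dz": -0.08,"rx": 0,"ry": 0,"rz": 0},{"dx": 0,"dy": 0,"dz": -0.12,"rx": 0,"ry": 0,"rz": 0},{"dx": 0,"dy": 0,"dz": -0.12,"rx": 0,"ry": 0,"rz": 0}], "claw": 100}}

```text
clock: 3.9
position: [0.6562, -0.0926, 0.4366]
tcp_rot: [3.134, -0.185, 0.025]
wrist_force: [1.1, -0.6, 3.5]
opening: 0.0854
grasp_force: 0.0
```

```bash
sed -i 's/^YAW=.*/YAW=-0.1125/' h.py; python3 - <<'E'
from snap import *
s=st();z=snap("wrist","w2");W=cloud(z);m=redmask(z,W)
cv2.imwrite("pics/w2.png",z["p"][...,::-1]);q=W[m];print(m.sum(),np.percentile(q,[2,50,98],axis=0).round(3).tolist() if m.sum() else 0)
a=1.333;e=np.array([np.cos(a),np.sin(a)]);g=np.array([.5877,.2027])
for h in(.15,.034): go(s,[*(g-.026*e),h],a,.7)
E
```

```text
3.9 [ 0.6562 -0.0926  0.4366] [ 3.134 -0.185  0.025] q [-0.19  0.27  0.97 -0.    1.88  1.5 ] F [ 1.1 -0.6  3.5] open 0.0854 0.0
1668 [[0.611, -0.103, 0.139], [0.646, -0.091, 0.154], [0.673, -0.078, 0.163]]
TCP [0.558 0.08  0.269] d [-0.1205 -0.1604  0.166 ] r [ 0.5178  0.5589 -1.3817]
TCP [0.558 0.08  0.153] d [-0.1223 -0.1605  0.282 ] r [ 0.5178  0.5589 -1.3817]
```

View pics/w2.png

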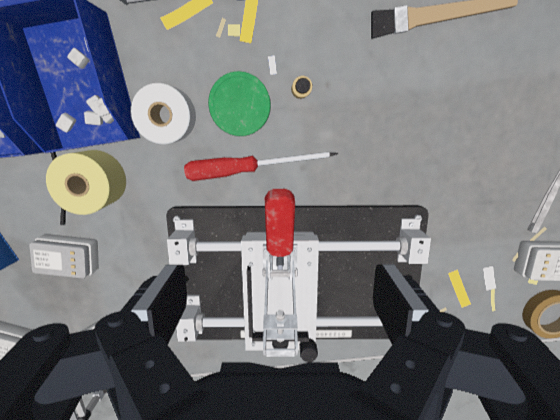

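The lever is open, with the red handle leaning back at (280,220) and its tip at about x 0.673. Now I go to the grey module with the tool tilted 0.7 rad, so the gripper body will clear the raised clamp later.

Emit:
{"api": "apply_moves", "payload": {"commands": [{"dx": -0.12,"dy": -0.16,"dz": 0.05,"rx": 0.518,"ry": 0.559,"rz": -1.382},{"dx": -0.12,"dy": -0.16,"dz": 0.05,"rx": 0.518,"ry": 0.559,"rz": -1.382},{"dx": -0.12,"dy": -0.16,"dz": 0.05,"rx": 0.518,"ry": 0.559,"rz": -1.382},{"dx": -0.12,"dy": -0.16,"dz": 0.05,"rx": 0.518,"ry": 0.559,"rz": -1.382},{"dx": -0.12,"dy": -0.16,"dz": 0.05,"rx": 0.518,"ry": 0.559,"rz": -1.382},{"dx": -0.12,"dy": -0.16,"dz": 0.05,"rx": 0.518,"ry": 0.559,"rz": -1.382},{"dx": -0.12,"dy": -0.16,"dz": 0.05,"rx": 0.518,"ry": 0.559,"rz": -1.382},{"dx": -0.12,"dy": -0.16,"dz": 0.05,"rx": 0.518,"ry": 0.559,"rz": -1.382},{"dx": -0.12,"dy": -0.16,"dz": 0.05,"rx": 0.518,"ry": 0.559,"rz": -1.382},{"dx": -0.12,"dy": -0.16,"dz": 0.05,"rx": 0.518,"ry": 0.559,"rz": -1.382}]}}

```text
clock: 4.78
position: [0.5565, 0.0804, 0.3741]
tcp_rot: [-2.368, -1.316, -0.619]
wrist_force: [0.4, 1.1, 0.2]
opening: 0.0853
grasp_force: 0.0
```

```bash
python3 - <<'E'
from snap import *
s=st()
a=1.333;e=np.array([np.cos(a),np.sin(a)]);g=np.array([.5877,.2027])
go(s,[*(g-.026*e),.12],a,.7)
E
```

```text
4.78 [0.5565 0.0804 0.3741] [-2.368 -1.316 -0.619] q [-0.07 -0.12  1.54  0.55  1.54  0.52] F [0.4 1.1 0.2] open 0.0853 0.0
TCP [0.558 0.08  0.239] d [-0.0718  0.0146  0.114 ] r [ 0.0931  0.117  -0.2912]
```

Emit:
{"api": "apply_moves", "payload": {"commands": [{"dx": -0.072,"dy": 0.0145,"dz": 0.114,"rx": 0.093,"ry": 0.117,"rz": -0.291},{"dx": -0.072,"dy": 0.0145,"dz": 0.114,"rx": 0.093,"ry": 0.117,"rz": -0.291},{"dx": -0.072,"dy": 0.0145,"dz": 0.114,"rx": 0.093,"ry": 0.117,"rz": -0.291},{"dx": -0.072,"dy": 0.0145,"dz": 0.114,"rx": 0.093,"ry": 0.117,"rz": -0.291},{"dx": -0.072,"dy": 0.0145,"dz": 0.114,"rx": 0.093,"ry": 0.117,"rz": -0.291},{"dx": -0.072,"dy": 0.0145,"dz": 0.114,"rx": 0.093,"ry": 0.117,"rz": -0.291},{"dx": -0.072,"dy": 0.0145,"dz": 0.114,"rx": 0.093,"ry": 0.117,"rz": -0.291}]}}

```text
clock: 5.37
position: [0.559, 0.0801, 0.2428]
tcp_rot: [-2.058, -1.609, -0.752]
wrist_force: [0.6, 0.4, 0.5]
opening: 0.0851
grasp_force: 0.0
```

```bash
python3 - <<'E'
from snap import *
s=st();z=snap("wrist","w3");W=cloud(z)
cv2.imwrite("pics/w3.png",z["p"][...,::-1])
a=1.333
m=(W[...,2]>.026)&(W[...,2]<.036)&(np.hypot(W[...,0]-.588,W[...,1]-.203)<.05)
q=W[m];r=cv2.minAreaRect((q[:,:2]*1000).astype(np.float32));print(m.sum(),r)
e=np.array([np.cos(a),np.sin(a)]);g=np.array([.5877,.2027])
go(s,[*(g-.026*e),.032],a,.7)
E
```

```text
5.37 [0.559  0.0801 0.2428] [-2.058 -1.609 -0.752] q [-0.11 -0.03  1.72  0.7   1.4   0.03] F [0.6 0.4 0.5] open 0.0851 0.0
5338 ((587.864501953125, 202.794677734375), (68.62386322021484, 43.1228141784668), 76.45757293701172)
TCP [0.558 0.08  0.151] d [-0.0592 -0.0013  0.0706] r [ 0.0062  0.0012 -0.0037]
```

View pics/w3.png

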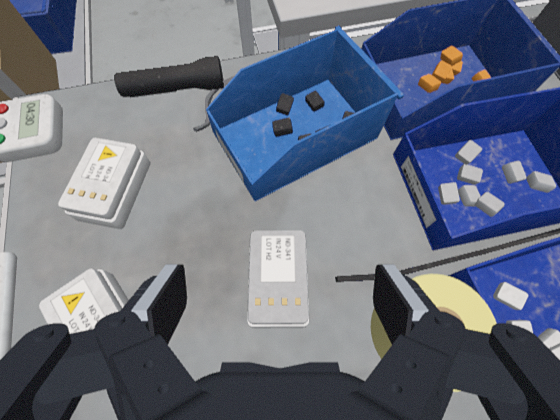

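The view shows the module centred between the fingers at (278,280), and the roll and the white module are clear. Descend and grip.

Emit:
{"api": "apply_moves", "payload": {"commands": [{"dx": -0.02,"dy": -0.001,"dz": 0.024,"rx": 0.006,"ry": 0,"rz": -0.004},{"dx": -0.04,"dy": -0.001,"dz": 0.047,"rx": 0.006,"ry": 0,"rz": -0.004},{"dx": -0.05,"dy": -0.001,"dz": 0.06,"rx": 0.006,"ry": 0,"rz": -0.004},{"dx": -0.059,"dy": -0.001,"dz": 0.0705,"rx": 0.006,"ry": 0,"rz": -0.004},{"dx": -0.059,"dy": -0.001,"dz": 0.0705,"rx": 0.006,"ry": 0,"rz": -0.004},{"dx": -0.059,"dy": -0.001,"dz": 0.0705,"rx": 0.006,"ry": 0,"rz": -0.004}], "claw": 78}}

```text
clock: 5.92
position: [0.5574, 0.0804, 0.148]
tcp_rot: [-2.05, -1.612, -0.743]
wrist_force: [-0.4, -0.5, 0.6]
opening: 0.0667
grasp_force: 0.0
```

Emit:
{"api": "apply_moves", "payload": {"commands": [{"dx": 0,"dy": 0,"dz": 0,"rx": 0,"ry": 0,"rz": 0},{"dx": 0,"dy": 0,"dz": 0,"rx": 0,"ry": 0,"rz": 0},{"dx": 0,"dy": 0,"dz": 0,"rx": 0,"ry": 0,"rz": 0},{"dx": 0,"dy": 0,"dz": 0,"rx": 0,"ry": 0,"rz": 0},{"dx": 0,"dy": 0,"dz": 0,"rx": 0,"ry": 0,"rz": 0}], "claw": 0, "newtons": 40}}

```text
clock: 6.33
position: [0.558, 0.0801, 0.1495]
tcp_rot: [-2.05, -1.614, -0.748]
wrist_force: [0.2, -1.1, 5.7]
opening: 0.0446
grasp_force: 42.3
```

```bash
python3 - <<'E'
from snap import *
s=st();R=Ro.from_rotvec(s["tcp_rot"]).as_matrix();print("G",(s["position"]+.155*R[:,2]).round(4))
p=s["position"]+[0,0,.14];print("lift d",(R.T@[0,0,.14]).round(4))
z=snap("side","s2");z2=snap("wrist","w4");a=cv2.resize(z["p"][140:290,220:370,::-1],(400,400));b=cv2.resize(z2["p"][120:420,130:430,::-1],(400,400));cv2.imwrite("pics/c2.png",np.hstack([a,b]))
E
```

```text
6.33 [0.558  0.0801 0.1495] [-2.05  -1.614 -0.748] q [-0.11  0.06  1.79  0.73  1.27 -0.09] F [ 0.2 -1.1  5.7] open 0.0446 42.3
G [0.5814 0.1771 0.0309]
lift d [ 0.0901 -0.     -0.1071]
```

View pics/c2.png

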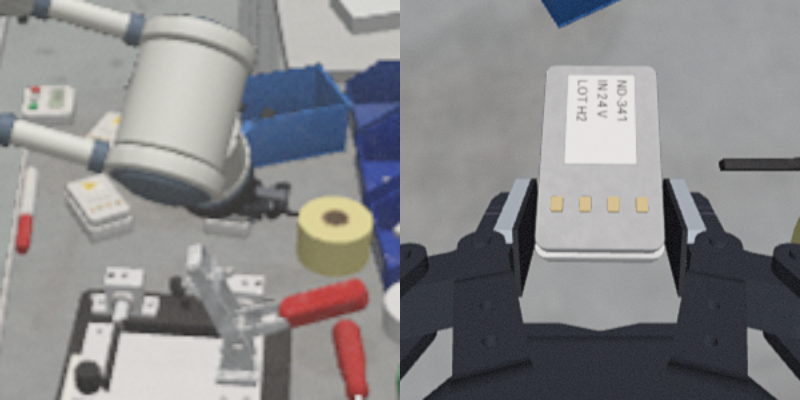

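The grip holds (opening 44.6 mm), and the left crop also shows the clamp raised with its handle laid back. Before carrying the module over, I fit the arm geometry from the recorded poses to check that the tilted placing pose is reachable.

```bash
cat > kin.py <<'E'
from h import *
from scipy.optimize import least_squares
Z=lambda a:Ro.from_euler('z',a); Y=lambda a:Ro.from_euler('y',a)
def fk(q,k):
    a1,d1,L1,L2,d6,e=k
    A=Z(q[0])*Y(q[1]);B=A*Y(q[2]);C=B*Z(q[3])*Y(q[4])
    return Z(q[0]).apply([a1,0,d1])+A.apply([0,0,L1])+B.apply([e,0,L2])+C.apply([0,0,d6]),C*Z(q[5])
D=[([-1.301,.0915,1.2315,0,1.82,-.057],[.193,-.568,.404]),([-.77,-.17,1.43,0,1.88,.91],[.3824,-.3217,.4352]),
([-.21,.03,1.24,0,1.87,1.48],[.5685,-.0836,.4336]),([-.19,.27,.97,0,1.88,1.5],[.6562,-.0926,.4366]),
([-.07,-.12,1.54,.55,1.54,.52],[.5565,.0804,.3741]),([-.11,-.03,1.72,.7,1.4,.03],[.559,.0801,.2428]),([-.11,.06,1.79,.73,1.27,-.09],[.558,.0801,.1495])]
r=least_squares(lambda k:np.concatenate([fk(q,k)[0]-p for q,p in D]+[.05*(np.array(k[[0,5]]))]),[0,.2,.4,.4,.15,0]);K=r.x
LO=np.array([-2.87,-.86,.17,-1.51,.06,-2.65]);HI=np.array([2.87,2.18,2.46,4.65,2.69,2.65])
C0=(fk(D[-1][0],K)[1]).inv()*Ro.from_rotvec([-2.05,-1.614,-.748])
def ik(p,R,q0):
    f=lambda q:np.concatenate([(fk(q,K)[0]-p)*5,(R.inv()*fk(q,K)[1]*C0).as_rotvec()])
    s=least_squares(f,q0,bounds=(LO,HI));return s.x,np.abs(s.fun).max()
E
python3 - <<'E'
from kin import *
from snap import *
print(K.round(3),np.abs(r.fun).max(),C0.as_rotvec().round(3))
s=st();n=np.array([.5129,-.0643])
for t in(.5,.6,.7):
  for dx in(-.06,0.004):
    g=[*jig(n,-.026+dx,-.004),.064+.031+.02]
    R=rot(YAW,t);p=np.array(g)-.155*R.as_matrix()[:,2];q,e=ik(p,R,[-.2,-.4,2,0,1.2,1.5]);print(t,dx,p.round(3),q.round(2),round(e,4))
E
```

```text
[-0.027  0.206  0.377  0.582  0.222  0.105] 0.03562906259877541 [0.005 0.007 1.573]
6.43 [0.558  0.0801 0.1496] [-2.05  -1.614 -0.748] q [-0.11  0.06  1.79  0.73  1.27 -0.09] F [-1.1 -2.   5.5] open 0.0447 42.3
0.5 -0.06 [ 0.353 -0.05   0.251] [-0.15 -0.86  2.25  0.01  1.32  1.54] 0.0722
0.5 0.004 [ 0.417 -0.057  0.251] [-0.14 -0.72  2.19  0.01  1.18  1.54] 0.0
0.6 -0.06 [ 0.34  -0.049  0.243] [-0.15 -0.86  2.27  0.02  1.29  1.53] 0.1541
0.6 0.004 [ 0.404 -0.056  0.243] [-0.14 -0.84  2.29  0.01  1.1   1.54] 0.0
0.7 -0.06 [ 0.328 -0.047  0.234] [-0.16 -0.86  2.29  0.03  1.24  1.51] 0.2344
0.7 0.004 [ 0.391 -0.055  0.234] [-0.15 -0.86  2.32  0.02  1.04  1.53] 0.0722
```

```bash
python3 - <<'E'
s=open('kin.py').read()
s=s.replace("a1,d1,L1,L2,d6,e=k","a1,d1,L1,L2,d6,e,w,f=k").replace("A.apply([0,0,L1])","A.apply([f,0,L1])").replace("C.apply([0,0,d6])","C.apply([w,0,d6])")
s=s.replace("[.05*(np.array(k[[0,5]]))]","[.003*(k-K0)]").replace("[0,.2,.4,.4,.15,0])","K0)").replace("r=least","K0=np.array([0,.267,.285,.3425,.097,.0775,.076,.053])\nr=least")
open('kin.py','w').write(s)
E
cat > t.py <<'E'
from kin import *
print(K.round(3),np.abs(r.fun).max(),C0.as_rotvec().round(3))
n=np.array([.5129,-.0643])
for t in(0,.3,.5,.6,.7):
  for dx in(-.06,0.004):
    g=[*jig(n,-.026+dx,-.004),.064+.031+.02]
    R=rot(YAW,t);p=np.array(g)-.155*R.as_matrix()[:,2];q,e=ik(p,R,[-.2,-.4,2,0,1.2,1.5]);print(t,dx,p.round(3),q.round(2),round(e,4))
E
python3 t.py
```

```text
[-0.018  0.206  0.377  0.583  0.22   0.105  0.011  0.002] 0.035660470522057106 [0.005 0.007 1.573]
0 -0.06 [ 0.427 -0.059  0.27 ] [-0.13 -0.35  1.86 -0.01  1.63  1.55] 0.0
0 0.004 [ 0.491 -0.066  0.27 ] [-0.13 -0.17  1.71 -0.01  1.6   1.55] 0.0
0.3 -0.06 [ 0.381 -0.053  0.263] [-0.14 -0.71  2.13  0.    1.42  1.54] 0.0
0.3 0.004 [ 0.445 -0.061  0.263] [-0.14 -0.49  1.99 -0.    1.35  1.55] 0.0
0.5 -0.06 [ 0.353 -0.05   0.251] [-0.15 -0.86  2.25  0.01  1.33  1.54] 0.0721
0.5 0.004 [ 0.417 -0.057  0.251] [-0.14 -0.72  2.18  0.01  1.18  1.54] 0.0
0.6 -0.06 [ 0.34  -0.049  0.243] [-0.15 -0.86  2.26  0.02  1.3   1.53] 0.1552
0.6 0.004 [ 0.404 -0.056  0.243] [-0.14 -0.85  2.28  0.01  1.11  1.54] 0.0
0.7 -0.06 [ 0.328 -0.047  0.234] [-0.16 -0.86  2.28  0.03  1.25  1.51] 0.2335
0.7 0.004 [ 0.391 -0.055  0.234] [-0.15 -0.86  2.31  0.02  1.06  1.53] 0.0734
```

```bash
sed -i 's/e,w,f=k/e,w,f,y=k/; s/A.apply(\[f,0,L1\])/A.apply([f,y,L1])/; s/\.076,\.053\])/0,0,.035])/' kin.py; python3 t.py
```

```text
[-0.004  0.158  0.369  0.558  0.166  0.097  0.002  0.007  0.035] 0.004966218385716259 [0.005 0.007 1.573]
0 -0.06 [ 0.427 -0.059  0.27 ] [-0.21 -0.37  1.89 -0.01  1.62  1.47] 0.0
0 0.004 [ 0.491 -0.066  0.27 ] [-0.2  -0.18  1.73 -0.01  1.59  1.48] 0.0
0.3 -0.06 [ 0.381 -0.053  0.263] [-0.24 -0.67  2.12  0.03  1.39  1.44] 0.0
0.3 0.004 [ 0.445 -0.061  0.263] [-0.22 -0.46  1.98  0.03  1.32  1.46] 0.0
0.5 -0.06 [ 0.353 -0.05   0.251] [-0.27 -0.86  2.27  0.07  1.26  1.41] 0.0311
0.5 0.004 [ 0.417 -0.057  0.251] [-0.24 -0.65  2.15  0.06  1.14  1.43] 0.0
0.6 -0.06 [ 0.34  -0.049  0.243] [-0.27 -0.86  2.29  0.08  1.21  1.4 ] 0.1211
0.6 0.004 [ 0.404 -0.056  0.243] [-0.25 -0.75  2.24  0.08  1.06  1.41] 0.0
0.7 -0.06 [ 0.328 -0.047  0.234] [-0.28 -0.86  2.31  0.09  1.14  1.39] 0.2089
0.7 0.004 [ 0.391 -0.055  0.234] [-0.26 -0.85  2.33  0.11  0.97  1.39] 0.0
```

The lateral offset fixed the model: the residual is now 5 mm. A tilt of 0.7 would sit at the shoulder limit in the nest, while 0.5 is comfortable and still clears the clamp foot by about 14 mm. I'll regrasp at 0.5 before lifting.

```bash
python3 - <<'E'
from kin import *
from snap import *
s=st();a=1.335;e=np.array([np.cos(a),np.sin(a)]);g=np.array([.5878,.2028])
p,R=go(s,[*(g-.026*e),.032],a,.5)
print(ik(p,R,s["q"])[0].round(2),"up",(R.as_matrix().T@[0,0,1]).round(4))
n=np.array([.5129,-.0643]);p1,R=p+[0,0,.13],R
for dx,dy,z in((.004,.10,.064+.032+.06),(.004,.06,.064+.032+.028),(.004,-.004,.064+.032+.028),(.004,-.004,.064+.033)):
    print(dx,dy);p2,R2=go(None,[*jig(n,-.026+dx,dy),z],YAW,.5,R0=R,p0=p1);print(ik(p2,R2,[-.2,-.4,2,0,1.2,1.5])[0].round(2));p1,R=p2,R2
E
```

```text
6.43 [0.558  0.0801 0.1496] [-2.05  -1.614 -0.748] q [-0.11  0.06  1.79  0.73  1.27 -0.09] F [-1.1 -2.   5.5] open 0.0447 42.3
TCP [0.564 0.105 0.168] d [0.0318 0.0003 0.0026] r [ 0.0006 -0.1994 -0.0011]
[-0.01  0.05  1.73  0.51  1.27  0.09] up [ 0.4794 -0.     -0.8776]
0.004 0.1
TCP [0.428 0.046 0.292] d [-0.0814 -0.1183 -0.0376] r [-0.694  -0.      1.2703]
[ 0.06 -0.61  2.06 -0.1   1.21  1.76]
0.004 0.06
TCP [0.424 0.006 0.26 ] d [-0.0153  0.04    0.0281] r [0. 0. 0.]
[-0.05 -0.64  2.13 -0.04  1.15  1.64]
0.004 -0.004
TCP [ 0.417 -0.057  0.26 ] d [0.    0.064 0.   ] r [0. 0. 0.]
[-0.24 -0.65  2.14  0.06  1.16  1.43]
0.004 -0.004
TCP [ 0.417 -0.057  0.233] d [-0.0129  0.      0.0237] r [0. 0. 0.]
[-0.24 -0.64  2.18  0.06  1.11  1.43]
```

Emit:
{"api": "apply_moves", "payload": {"commands": [{"dx": 0,"dy": 0,"dz": 0,"rx": 0,"ry": 0,"rz": 0},{"dx": 0,"dy": 0,"dz": 0,"rx": 0,"ry": 0,"rz": 0},{"dx": 0,"dy": 0,"dz": 0,"rx": 0,"ry": 0,"rz": 0},{"dx": 0.016,"dy": 0,"dz": 0.0005,"rx": 0,"ry": -0.1,"rz": 0},{"dx": 0.032,"dy": 0,"dz": 0.0025,"rx": 0,"ry": -0.2,"rz": 0},{"dx": 0.032,"dy": 0,"dz": 0.0025,"rx": 0,"ry": -0.2,"rz": 0},{"dx": 0.032,"dy": 0,"dz": 0.0025,"rx": 0,"ry": -0.2,"rz": 0}], "claw": 78}}

```text
clock: 7.02
position: [0.5634, 0.1066, 0.1665]
tcp_rot: [-2.179, -1.721, -0.555]
wrist_force: [-0.4, 0.0, -0.2]
opening: 0.0667
grasp_force: 0.0
```

Emit:
{"api": "apply_moves", "payload": {"commands": [{"dx": 0,"dy": 0,"dz": 0,"rx": 0,"ry": 0,"rz": 0},{"dx": 0,"dy": 0,"dz": 0,"rx": 0,"ry": 0,"rz": 0},{"dx": 0,"dy": 0,"dz": 0,"rx": 0,"ry": 0,"rz": 0},{"dx": 0,"dy": 0,"dz": 0,"rx": 0,"ry": 0,"rz": 0},{"dx": 0,"dy": 0,"dz": 0,"rx": 0,"ry": 0,"rz": 0}], "claw": 0, "newtons": 40}}

```text
clock: 7.43
position: [0.563, 0.1051, 0.165]
tcp_rot: [-2.184, -1.716, -0.55]
wrist_force: [0.4, -0.2, -0.6]
opening: 0.0451
grasp_force: 41.6
```

```bash
python3 - <<'E'
from snap import *
s=st();R=Ro.from_rotvec(s["tcp_rot"]).as_matrix();G=s["position"]+.155*R[:,2]
e=np.array([np.cos(1.335),np.sin(1.335)]);d=G[:2]-[.5878,.2028];print("G",G.round(4),"along",d@e,"across",d@[-e[1],e[0]],"z dir",R[:,2].round(3),"x",R[:,0].round(3))
E
```

```text
7.43 [0.563  0.1051 0.165 ] [-2.184 -1.716 -0.55 ] q [-0.01  0.06  1.74  0.51  1.27  0.09] F [ 0.4 -0.2 -0.6] open 0.0451 41.6
G [0.5797 0.1772 0.0288] along -0.026798419045319526 across 0.0019310953723927124 z dir [ 0.108  0.465 -0.879] x [0.209 0.853 0.478]
```

Emit:
{"api": "apply_moves", "payload": {"commands": [{"dx": 0,"dy": 0,"dz": 0,"rx": 0,"ry": 0,"rz": 0},{"dx": 0,"dy": 0,"dz": 0,"rx": 0,"ry": 0,"rz": 0},{"dx": 0.002,"dy": 0,"dz": -0.0035,"rx": 0,"ry": 0,"rz": 0},{"dx": 0.002,"dy": 0,"dz": -0.0035,"rx": 0,"ry": 0,"rz": 0}], "claw": 70}}

```text
clock: 7.77
position: [0.5635, 0.1058, 0.1706]
tcp_rot: [-2.183, -1.718, -0.553]
wrist_force: [-0.4, 0.0, 0.4]
opening: 0.0595
grasp_force: 0.0
```

Emit:
{"api": "apply_moves", "payload": {"commands": [{"dx": 0,"dy": 0,"dz": 0,"rx": 0,"ry": 0,"rz": 0},{"dx": 0,"dy": 0,"dz": 0,"rx": 0,"ry": 0,"rz": 0},{"dx": 0,"dy": 0,"dz": 0,"rx": 0,"ry": 0,"rz": 0},{"dx": 0,"dy": 0,"dz": 0,"rx": 0,"ry": 0,"rz": 0},{"dx": 0,"dy": 0,"dz": 0,"rx": 0,"ry": 0,"rz": 0}], "claw": 0, "newtons": 50}}

```text
clock: 8.18
position: [0.5636, 0.1057, 0.1706]
tcp_rot: [-2.184, -1.718, -0.553]
wrist_force: [-0.9, -2.0, 6.5]
opening: 0.0447
grasp_force: 52.8
```

Emit:
{"api": "apply_moves", "payload": {"commands": [{"dx": 0.015,"dy": 0,"dz": -0.027,"rx": 0,"ry": 0,"rz": 0},{"dx": 0.031,"dy": 0,"dz": -0.057,"rx": 0,"ry": 0,"rz": 0},{"dx": 0.047,"dy": 0,"dz": -0.086,"rx": 0,"ry": 0,"rz": 0},{"dx": 0.062,"dy": 0,"dz": -0.114,"rx": 0,"ry": 0,"rz": 0},{"dx": 0.062,"dy": 0,"dz": -0.114,"rx": 0,"ry": 0,"rz": 0},{"dx": 0.062,"dy": 0,"dz": -0.114,"rx": 0,"ry": 0,"rz": 0}]}}

```text
clock: 8.68
position: [0.564, 0.1057, 0.3018]
tcp_rot: [-2.184, -1.721, -0.556]
wrist_force: [-0.8, -0.3, -0.5]
opening: 0.0447
grasp_force: 52.2
```

```bash
python3 - <<'E'
from snap import *
s=st();R=Ro.from_rotvec(s["tcp_rot"]).as_matrix();G=s["position"]+.155*R[:,2];print("G",G.round(4))
n=np.array([.5129,-.0643]);go(s,[*jig(n,-.022,.10),.064+.033+.06],YAW,.5)
z=snap("side","s3");W=cloud(z);m=(np.hypot(W[...,0]-.588,W[...,1]-.203)<.03);print(np.median(W[m],0))
E
```

```text
8.68 [0.564  0.1057 0.3018] [-2.184 -1.721 -0.556] q [-0.01 -0.04  1.59  0.49  1.49  0.21] F [-0.8 -0.3 -0.5] open 0.0447 52.2
G [0.5814 0.1778 0.1657]
TCP [0.428 0.046 0.293] d [-0.0832 -0.1179 -0.0353] r [-6.9290e-01  1.1000e-03  1.2705e+00]
[0.58479307 0.19838306 0.00242503]
```

Emit:
{"api": "apply_moves", "payload": {"commands": [{"dx": -0.083,"dy": -0.118,"dz": -0.035,"rx": -0.693,"ry": 0.001,"rz": 1.27},{"dx": -0.083,"dy": -0.118,"dz": -0.035,"rx": -0.693,"ry": 0.001,"rz": 1.27},{"dx": -0.083,"dy": -0.118,"dz": -0.035,"rx": -0.693,"ry": 0.001,"rz": 1.27},{"dx": -0.083,"dy": -0.118,"dz": -0.035,"rx": -0.693,"ry": 0.001,"rz": 1.27},{"dx": -0.083,"dy": -0.118,"dz": -0.035,"rx": -0.693,"ry": 0.001,"rz": 1.27},{"dx": -0.083,"dy": -0.118,"dz": -0.035,"rx": -0.693,"ry": 0.001,"rz": 1.27},{"dx": -0.083,"dy": -0.118,"dz": -0.035,"rx": -0.693,"ry": 0.001,"rz": 1.27},{"dx": -0.083,"dy": -0.118,"dz": -0.035,"rx": -0.693,"ry": 0.001,"rz": 1.27},{"dx": -0.083,"dy": -0.118,"dz": -0.035,"rx": -0.693,"ry": 0.001,"rz": 1.27},{"dx": -0.083,"dy": -0.118,"dz": -0.035,"rx": -0.693,"ry": 0.001,"rz": 1.27}]}}

```text
clock: 9.57
position: [0.4275, 0.046, 0.2882]
tcp_rot: [-3.026, -0.118, -0.76]
wrist_force: [-1.6, -0.4, -0.9]
opening: 0.0447
grasp_force: 52.2
```

```bash
python3 - <<'E'
from snap import *
s=st();n=np.array([.5129,-.0643]);go(s,[*jig(n,-.022,.10),.064+.0345+.06],YAW,.5)
E
```

```text
9.57 [0.4275 0.046  0.2882] [-3.026 -0.118 -0.76 ] q [ 0.02 -0.62  2.06  0.03  1.21  1.51] F [-1.6 -0.4 -0.9] open 0.0447 52.2
TCP [0.428 0.046 0.295] d [ 0.0038  0.0002 -0.0051] r [-0.0912  0.008   0.1677]
```

Emit:
{"api": "apply_moves", "payload": {"commands": [{"dx": 0.0038,"dy": 0,"dz": -0.005,"rx": -0.091,"ry": 0.008,"rz": 0.168},{"dx": 0.0038,"dy": 0,"dz": -0.005,"rx": -0.091,"ry": 0.008,"rz": 0.168},{"dx": 0.0038,"dy": 0,"dz": -0.005,"rx": -0.091,"ry": 0.008,"rz": 0.168},{"dx": 0.0038,"dy": 0,"dz": -0.005,"rx": -0.091,"ry": 0.008,"rz": 0.168}]}}

```text
clock: 9.9
position: [0.4287, 0.0466, 0.295]
tcp_rot: [3.016, -0.156, 0.769]
wrist_force: [0.3, 0.7, -0.1]
opening: 0.0446
grasp_force: 52.2
```

```bash
python3 - <<'E'
from snap import *
s=st();R=Ro.from_rotvec(s["tcp_rot"]).as_matrix();G=s["position"]+.155*R[:,2];print("G",G.round(4),"exp centre",(G[:2]+.026*np.array([np.cos(YAW),np.sin(YAW)])).round(4))
z=snap("wrist","w5");W=cloud(z);z2=snap("side","s4");W2=cloud(z2)
for nm,V in(("w",W),("s",W2)):
    m=(np.abs(V[...,2]-(G[2]-.0345+.030))<.006)&(np.abs(V[...,0]-.53)<.06)&(np.abs(V[...,1]-.03)<.05)
    if m.sum()>50:
        q=V[m];r=cv2.minAreaRect((q[:,:2]*1000).astype(np.float32));print(nm,m.sum(),np.median(q[:,2]),r)
R_=(np.abs(W2[...,0]-.52)<.09)&(np.abs(W2[...,1]+.07)<.09)
m=R_&(np.abs(W2[...,2]-.066)<.006)&(z2["p"].min(-1)>100);q=W2[m];print(m.sum(),cv2.minAreaRect((q[:,:2]*1000).astype(np.float32)))
n=np.array([.5129,-.0643])
a=cv2.resize(z2["p"][190:340,210:360,::-1],(400,400));b=cv2.resize(z["p"][:,70:490,::-1],(400,400));cv2.imwrite("pics/c3.png",np.hstack([a,b]))
p,_=go(s,[*jig(n,-.022,.06),.064+.0345+.028],YAW,.5)
E
```

```text
9.9 [0.4287 0.0466 0.295 ] [ 3.016 -0.156  0.769] q [ 0.06 -0.61  2.05 -0.08  1.21  1.74] F [ 0.3  0.7 -0.1] open 0.0446 52.2
G [0.5025 0.039  0.1589] exp centre [0.5284 0.036 ]
w 13759 0.15613028774547172 ((526.076171875, 37.63188552856445), (71.14079284667969, 72.55020141601562), 84.66764831542969)
s 389 0.15618494249385617 ((527.52587890625, 31.732707977294922), (66.86695861816406, 69.63123321533203), 83.53044128417969)
1546 ((520.770751953125, -80.7905502319336), (91.21749114990234, 150.9228973388672), 81.40589904785156)
TCP [0.424 0.006 0.263] d [-0.016   0.0408  0.0282] r [-0.0044  0.0005  0.0081]
```

View pics/c3.png

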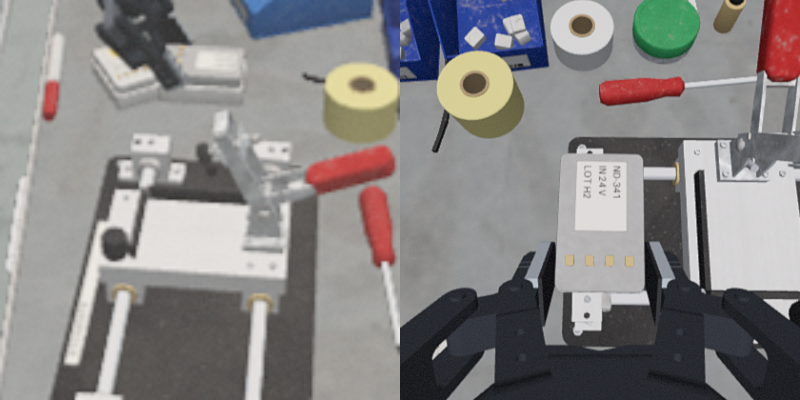

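Wrist crop: the module is held level and straight at (600,220), with the left fence strip at (702,230) and the open clamp to its right. I'll recheck the fence and carriage position before going in.

```bash
python3 - <<'E'
from snap import *
z=load("w5");W=cloud(z);p=z["p"].astype(int);u=np.arange(560)[None];v=np.arange(420)[:,None]
J=np.array([[np.cos(YAW),np.sin(YAW)],[-np.sin(YAW),np.cos(YAW)]])
n=np.array([.5129,-.0643]);L=(W[...,:2]-n)@J.T
m=(u>372)&(u<402)&(v>160)&(v<330)&(p.max(-1)<90)&(W[...,2]>.07)&(W[...,2]<.086)
print("fence",m.sum(),np.percentile(W[m][:,2],50),np.percentile(L[m],[5,50,95],axis=0).round(4).tolist(),"expect y .023-.028, x -.036..+.054")
m=(u>360)&(u<420)&(v>140)&(v<330)&(p.min(-1)>120)&(np.abs(W[...,2]-.066)<.005);print("plate left edge",np.percentile(L[m][:,1],[98,99.5]),"expect .035")
z=load("s4");W=cloud(z);p=z["p"].astype(int);L=(W[...,:2]-n)@J.T
m=(np.abs(L[...,0]+.053)<.025)&(np.abs(L[...,1]+.044)<.025)&(W[...,2]>.08)&(p.max(-1)<90);print("knob",m.sum(),np.median(L[m],0),"expect -.053,-.044")
E
```

```text
fence 1239 0.0789354844220995 [[-0.0347, 0.0232], [0.0045, 0.0263], [0.048, 0.027]] expect y .023-.028, x -.036..+.054
plate left edge [0.0331352  0.03345022] expect .035
knob 59 [-0.05075829 -0.05236605] expect -.053,-.044
```

Emit:
{"api": "apply_moves", "payload": {"commands": [{"dx": -0.016,"dy": 0.041,"dz": 0.028,"rx": -0.004,"ry": 0,"rz": 0.008},{"dx": -0.016,"dy": 0.041,"dz": 0.028,"rx": -0.004,"ry": 0,"rz": 0.008},{"dx": -0.016,"dy": 0.06,"dz": 0.028,"rx": -0.004,"ry": 0,"rz": 0.008},{"dx": -0.016,"dy": 0.08,"dz": 0.028,"rx": -0.004,"ry": 0,"rz": 0.008},{"dx": -0.016,"dy": 0.095,"dz": 0.028,"rx": -0.004,"ry": 0,"rz": 0.008},{"dx": -0.016,"dy": 0.105,"dz": 0.028,"rx": -0.004,"ry": 0,"rz": 0.008},{"dx": -0.016,"dy": 0.105,"dz": 0.028,"rx": -0.004,"ry": 0,"rz": 0.008},{"dx": -0.016,"dy": 0.105,"dz": 0.028,"rx": -0.004,"ry": 0,"rz": 0.008}]}}

```text
clock: 10.67
position: [0.4171, -0.0586, 0.2645]
tcp_rot: [3.011, -0.177, 0.774]
wrist_force: [0.4, -0.3, 0.4]
opening: 0.0448
grasp_force: 52.2
```

```bash
python3 - <<'E'
from snap import *
s=st();R=Ro.from_rotvec(s["tcp_rot"]).as_matrix();G=s["position"]+.155*R[:,2];print("G",G.round(4))
n=np.array([.5129,-.0643]);go(s,[*jig(n,-.022,-.004),.064+.0345],YAW,.5)
E
```

```text
10.67 [ 0.4171 -0.0586  0.2645] [ 3.011 -0.177  0.774] q [-0.25 -0.65  2.13  0.07  1.17  1.43] F [ 0.4 -0.3  0.4] open 0.0448 52.2
G [ 0.4914 -0.0671  0.1287]
TCP [ 0.417 -0.057  0.235] d [-0.0149 -0.0011  0.026 ] r [ 0.0006 -0.003  -0.0046]
```

Emit:
{"api": "apply_moves", "payload": {"commands": [{"dx": -0.006,"dy": 0,"dz": 0.01,"rx": 0,"ry": 0,"rz": 0},{"dx": -0.01,"dy": 0,"dz": 0.018,"rx": 0,"ry": 0,"rz": 0},{"dx": -0.013,"dy": 0,"dz": 0.023,"rx": 0,"ry": 0,"rz": 0},{"dx": -0.014,"dy": 0,"dz": 0.025,"rx": 0,"ry": 0,"rz": 0},{"dx": -0.0145,"dy": 0,"dz": 0.026,"rx": 0,"ry": 0,"rz": 0},{"dx": -0.0145,"dy": 0,"dz": 0.026,"rx": 0,"ry": 0,"rz": 0}]}}

```text
clock: 11.17
position: [0.4172, -0.0577, 0.235]
tcp_rot: [3.011, -0.174, 0.775]
wrist_force: [0.9, 0.2, -0.1]
opening: 0.045
grasp_force: 52.2
```

```bash
python3 - <<'E'
from snap import *
s=st();R=Ro.from_rotvec(s["tcp_rot"]).as_matrix();G=s["position"]+.155*R[:,2];print("G",G.round(4))
z=snap("wrist","w6");W=cloud(z);p=z["p"].astype(int)
J=np.array([[np.cos(YAW),np.sin(YAW)],[-np.sin(YAW),np.cos(YAW)]]);L=(W[...,:2]-[.5129,-.0643])@J.T
m=(np.abs(W[...,2]-.094)<.006)&(p.min(-1)>110)&(np.abs(L[...,0]-.004)<.045)&(np.abs(L[...,1])<.03)
r=cv2.minAreaRect((L[m]*1000).astype(np.float32));print(m.sum(),np.median(W[m][:,2]),r)
cv2.imwrite("pics/w6.png",z["p"][...,::-1])
E
```

```text
11.17 [ 0.4172 -0.0577  0.235 ] [ 3.011 -0.174  0.775] q [-0.24 -0.64  2.17  0.07  1.11  1.43] F [ 0.9  0.2 -0.1] open 0.045 52.2
G [ 0.4915 -0.0661  0.0992]
12179 0.096500506508619 ((2.516324996948242, -3.3151512145996094), (56.012290954589844, 70.531982421875), 80.46688079833984)
```

View pics/w6.png

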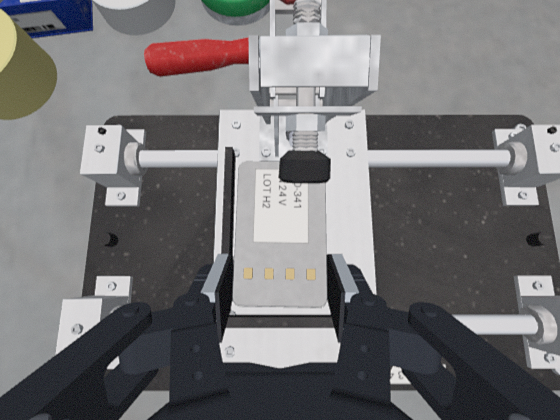

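The wrist view shows the module in the nest at (280,235), about 3–4 mm short of both fences (left fence at (230,200)), with the clamp foot at (305,165) clear. Next I push it home with a light grip while watching the force.

Emit:
{"api": "apply_moves", "payload": {"commands": [{"dx": -0.0005,"dy": 0,"dz": 0.001,"rx": 0,"ry": 0,"rz": 0},{"dx": -0.002,"dy": 0,"dz": 0,"rx": 0,"ry": 0,"rz": 0},{"dx": -0.003,"dy": 0,"dz": -0.0005,"rx": 0,"ry": 0,"rz": 0},{"dx": -0.004,"dy": 0,"dz": -0.001,"rx": 0,"ry": 0,"rz": 0},{"dx": -0.005,"dy": 0,"dz": -0.0015,"rx": 0,"ry": 0,"rz": 0},{"dx": -0.005,"dy": 0,"dz": -0.0015,"rx": 0,"ry": 0,"rz": 0}], "claw": 0, "newtons": 22}}

```text
clock: 11.72
position: [0.4124, -0.0575, 0.2346]
tcp_rot: [3.009, -0.175, 0.779]
wrist_force: [6.0, -0.0, -1.4]
opening: 0.0446
grasp_force: 51.8
```

```bash
cat > chk.py <<'E'
from snap import *
s=st();R=Ro.from_rotvec(s["tcp_rot"]).as_matrix();G=s["position"]+.155*R[:,2]
J=np.array([[np.cos(YAW),np.sin(YAW)],[-np.sin(YAW),np.cos(YAW)]]);n=[.5129,-.0643];print("G jig",(J@(G[:2]-n)).round(4),G[2].round(4),"F jig",(J@s["wrist_force"][:2]).round(1))
E
python3 chk.py
```

```text
11.72 [ 0.4124 -0.0575  0.2346] [ 3.009 -0.175  0.779] q [-0.25 -0.66  2.19  0.07  1.12  1.43] F [ 6.  -0.  -1.4] open 0.0446 51.8
G jig [-0.0254 -0.0047] 0.0991 F jig [6.  0.7]
```

Emit:
{"api": "apply_moves", "payload": {"commands": [{"dx": 0,"dy": -0.002,"dz": 0,"rx": 0,"ry": 0,"rz": 0},{"dx": 0,"dy": -0.004,"dz": 0,"rx": 0,"ry": 0,"rz": 0},{"dx": 0,"dy": -0.005,"dz": 0,"rx": 0,"ry": 0,"rz": 0},{"dx": 0,"dy": -0.006,"dz": 0,"rx": 0,"ry": 0,"rz": 0},{"dx": 0,"dy": -0.007,"dz": 0,"rx": 0,"ry": 0,"rz": 0},{"dx": 0,"dy": -0.008,"dz": 0,"rx": 0,"ry": 0,"rz": 0},{"dx": 0,"dy": -0.008,"dz": 0,"rx": 0,"ry": 0,"rz": 0}]}}

```text
clock: 12.3
position: [0.4133, -0.0496, 0.2346]
tcp_rot: [3.009, -0.175, 0.779]
wrist_force: [5.0, -1.2, -0.3]
opening: 0.0445
grasp_force: 51.8
```

```bash
python3 chk.py
```

```text
12.3 [ 0.4133 -0.0496  0.2346] [ 3.009 -0.175  0.779] q [-0.22 -0.66  2.19  0.06  1.12  1.45] F [ 5.  -1.2 -0.3] open 0.0445 51.8
G jig [-0.0254  0.0033] 0.0991 F jig [ 5.1 -0.6]
```

Emit:
{"api": "apply_moves", "payload": {"commands": [{"dx": 0,"dy": 0,"dz": 0,"rx": 0,"ry": 0,"rz": 0},{"dx": 0,"dy": 0,"dz": 0,"rx": 0,"ry": 0,"rz": 0},{"dx": 0,"dy": 0,"dz": 0,"rx": 0,"ry": 0,"rz": 0},{"dx": 0,"dy": 0,"dz": 0,"rx": 0,"ry": 0,"rz": 0},{"dx": -0.01,"dy": 0,"dz": -0.025,"rx": 0,"ry": 0,"rz": 0},{"dx": -0.02,"dy": 0,"dz": -0.05,"rx": 0,"ry": 0,"rz": 0},{"dx": -0.02,"dy": 0,"dz": -0.05,"rx": 0,"ry": 0,"rz": 0},{"dx": -0.02,"dy": 0,"dz": -0.05,"rx": 0,"ry": 0,"rz": 0}], "claw": 68}}

```text
clock: 12.97
position: [0.3715, -0.0448, 0.2698]
tcp_rot: [3.009, -0.175, 0.781]
wrist_force: [1.0, 0.9, -0.5]
opening: 0.058
grasp_force: 0.0
```

```bash
cat > seat.py <<'E'
from snap import *
J=np.array([[np.cos(YAW),np.sin(YAW)],[-np.sin(YAW),np.cos(YAW)]]);n=np.array([.5129,-.0643])
def seat(name,cam="wrist"):
    z=snap(cam,name);W=cloud(z);p=z["p"].astype(int);L=(W[...,:2]-n)@J.T
    # module top plane, fence tops
    m=(np.abs(W[...,2]-.0955)<.005)&(p.min(-1)>90)&(np.abs(L[...,0])<.05)&(np.abs(L[...,1])<.045)
    k,l,s,c=cv2.connectedComponentsWithStats(m.astype(np.uint8));m=l==1+np.argmax(s[1:,4])
    r=cv2.minAreaRect((L[m]*1000).astype(np.float32))
    print("mod top",m.sum(),np.median(W[m][:,2]).round(4),"x",np.percentile(L[m][:,0],[1,99]).round(4),"y",np.percentile(L[m][:,1],[1,99]).round(4),"rect",np.round(r[0],1),np.round(r[1],1),round(r[2],1))
    f=(np.abs(W[...,2]-.079)<.005)&(p.max(-1)<90)
    a=f&(np.abs(L[...,0])<.05)&(L[...,1]>.015)&(L[...,1]<.045);b=f&(L[...,0]<-.034)&(L[...,0]>-.05)&(np.abs(L[...,1])<.03)
    for nm,q in(("left fence",a),("front fence",b)):
        if q.sum()>20: print(nm,q.sum(),"x",np.percentile(L[q][:,0],[2,50,98]).round(4),"y",np.percentile(L[q][:,1],[2,50,98]).round(4))
    return z,W,L
E
python3 -c "
from seat import *
st();seat('w7');seat('s7','side');seat('c7','scene')"
```

```text
12.97 [ 0.3715 -0.0448  0.2698] [ 3.009 -0.175  0.781] q [-0.24 -0.83  2.22  0.06  1.25  1.44] F [ 1.   0.9 -0.5] open 0.058 0.0
mod top 7620 0.0961 x [-0.0342  0.0333] y [-0.0169  0.0249] rect [0.1 4. ] [43.1 69.5] 89.7
left fence 1069 x [-0.0416 -0.0081  0.0473] y [0.0163 0.0315 0.0343]
front fence 912 x [-0.0418 -0.0396 -0.0359] y [-0.0288 -0.      0.0286]
mod top 475 0.0959 x [-0.0328  0.0344] y [-0.0197  0.0246] rect [0.8 3.6] [48.3 69. ] 89.2
mod top 166 0.0957 x [-0.0334  0.0342] y [-0.0152  0.0267] rect [0.  5.8] [43.5 69.6] 84.9
left fence 40 x [-0.0418 -0.0065  0.0445] y [0.0184 0.0339 0.0369]
front fence 27 x [-0.0486 -0.0402 -0.0381] y [-0.0296 -0.0054  0.0281]
```

```bash
python3 -c "
from h import *
J=np.array([[np.cos(YAW),np.sin(YAW)],[-np.sin(YAW),np.cos(YAW)]]);n=np.array([.5129,-.0643])
z=load('w7');W=cloud(z);p=z['p'].astype(int);L=(W[...,:2]-n)@J.T
f=(np.abs(W[...,2]-.080)<.003)&(p.max(-1)<90)
for a,b in((-.03,0),(0,.03),(.038,.052)):
  q=f&(L[...,0]>a)&(L[...,0]<b)&(L[...,1]>.02)&(L[...,1]<.045);print(a,q.sum(),np.percentile(L[q][:,1],[2,10,50,90,98]).round(4))
q=(L[...,0]>-.03)&(L[...,0]<.03)&(np.abs(W[...,2]-.066)<.003)&(p.min(-1)>110)&(L[...,1]>.03)&(L[...,1]<.05);print('plate left',np.percentile(L[q][:,1],[2,98,99.5]).round(4))
v=int(np.median(np.nonzero(f&(L[...,0]>0)&(L[...,0]<.03)&(L[...,1]>.02)&(L[...,1]<.045))[0]));u=np.nonzero((L[v,:,1]>.018)&(L[v,:,1]<.042)&(np.abs(L[v,:,0])<.06))[0]
for i in u: print(i,L[v,i].round(4),W[v,i,2].round(4),p[v,i].tolist())
"
```

```text
-0.03 288 [0.0306 0.0307 0.0323 0.034  0.0344]
0 255 [0.0305 0.0307 0.0323 0.0339 0.0343]
0.038 107 [0.0305 0.0308 0.0323 0.0337 0.0342]
plate left [0.0301 0.0413 0.0415]
227 [0.021  0.0413] 0.0649 [169, 170, 172]
228 [0.0206 0.0405] 0.0658 [222, 220, 221]
229 [0.0205 0.0397] 0.0661 [221, 218, 220]
230 [0.0206 0.039 ] 0.066 [216, 215, 216]
231 [0.021  0.0385] 0.065 [220, 219, 220]
232 [0.0205 0.0376] 0.0661 [223, 222, 223]
233 [0.0208 0.037 ] 0.0655 [167, 165, 165]
234 [0.0155 0.0343] 0.0789 [73, 70, 71]
235 [0.0154 0.0336] 0.0792 [63, 62, 61]
236 [0.0153 0.0329] 0.0793 [61, 59, 62]
237 [0.0149 0.0321] 0.0803 [63, 63, 63]
238 [0.0152 0.0315] 0.0796 [63, 63, 65]
239 [0.0152 0.0308] 0.0796 [57, 55, 56]
240 [0.0166 0.0306] 0.0761 [6, 8, 10]
241 [0.019  0.0307] 0.0698 [75, 76, 77]
242 [0.0202 0.0304] 0.0668 [201, 199, 201]
243 [0.0204 0.0298] 0.0662 [225, 223, 225]
244 [0.0206 0.0291] 0.0659 [213, 211, 212]
245 [0.0088 0.025 ] 0.0958 [165, 165, 164]
246 [0.0086 0.0243] 0.0964 [187, 187, 188]
247 [0.0086 0.0237] 0.0961 [188, 187, 187]
248 [0.0087 0.0231] 0.0961 [188, 186, 187]
249 [0.0085 0.0225] 0.0964 [189, 187, 187]
250 [0.0086 0.0219] 0.0961 [187, 186, 187]
251 [0.0086 0.0213] 0.0962 [187, 185, 185]
252 [0.0088 0.0207] 0.0956 [187, 185, 185]
253 [0.0087 0.0201] 0.096 [185, 183, 184]
254 [0.0081 0.0194] 0.0973 [186, 185, 185]
255 [0.0082 0.0188] 0.0973 [186, 186, 186]
256 [0.0088 0.0183] 0.0957 [184, 184, 183]
```

The left gap was measured: the fence's inner face is at 30.6 mm while the module edge is at about 27 mm, so a strip of floor is still visible (3–4 mm gap). The front side is seated and the yaw is good. I'll push the module left with closed fingers from its open right side.

```bash
python3 - <<'E'
from kin import *
from snap import *
s=st();n=np.array([.5129,-.0643]);p,R=s["position"],Ro.from_rotvec(s["tcp_rot"])
for dx,dy,z in((-.05,-.08,.14),(-.018,-.08,.091),(-.018,-.045,.091)):
    p,R=go(s,[*jig(n,dx,dy),z],YAW,.5,R0=R,p0=p);print(ik(p,R,s["q"])[0].round(2))
E
```

```text
13.12 [ 0.3718 -0.0448  0.2672] [ 3.012 -0.175  0.773] q [-0.24 -0.83  2.22  0.06  1.25  1.44] F [-0.1 -0.3 -1. ] open 0.0581 0.0
TCP [ 0.38  -0.13   0.276] d [0.0204 0.0835 0.001 ] r [ 0.0003 -0.0022 -0.0034]
[-0.49 -0.72  2.15  0.18  1.24  1.18]
TCP [ 0.412 -0.133  0.227] d [0.0046 0.     0.0583] r [0. 0. 0.]
[-0.45 -0.59  2.16  0.17  1.1   1.19]
TCP [ 0.416 -0.099  0.227] d [-0.    -0.035 -0.   ] r [0. 0. 0.]
[-0.36 -0.61  2.17  0.12  1.1   1.3 ]
```

Emit:
{"api": "apply_moves", "payload": {"commands": [{"dx": 0.02,"dy": 0.04,"dz": 0.001,"rx": 0,"ry": -0.002,"rz": -0.003},{"dx": 0.02,"dy": 0.0835,"dz": 0.001,"rx": 0,"ry": -0.002,"rz": -0.003},{"dx": 0.02,"dy": 0.0835,"dz": 0.001,"rx": 0,"ry": -0.002,"rz": -0.003},{"dx": 0.023,"dy": 0.0835,"dz": 0.03,"rx": 0,"ry": -0.002,"rz": -0.003},{"dx": 0.025,"dy": 0.0835,"dz": 0.059,"rx": 0,"ry": -0.002,"rz": -0.003},{"dx": 0.025,"dy": 0.0835,"dz": 0.059,"rx": 0,"ry": -0.002,"rz": -0.003},{"dx": 0.025,"dy": 0.0835,"dz": 0.059,"rx": 0,"ry": -0.002,"rz": -0.003}], "claw": 0, "newtons": 25}}

```text
clock: 13.7
position: [0.4118, -0.1333, 0.2252]
tcp_rot: [3.017, -0.172, 0.762]
wrist_force: [-0.7, 0.7, 0.6]
opening: -0.0
grasp_force: 0.0
```

Emit:
{"api": "apply_moves", "payload": {"commands": [{"dx": 0,"dy": -0.015,"dz": 0,"rx": 0,"ry": 0,"rz": 0},{"dx": 0,"dy": -0.03,"dz": 0,"rx": 0,"ry": 0,"rz": 0},{"dx": 0,"dy": -0.037,"dz": 0,"rx": 0,"ry": 0,"rz": 0},{"dx": 0,"dy": -0.042,"dz": 0,"rx": 0,"ry": 0,"rz": 0},{"dx": 0,"dy": -0.044,"dz": 0,"rx": 0,"ry": 0,"rz": 0},{"dx": 0,"dy": -0.044,"dz": 0,"rx": 0,"ry": 0,"rz": 0}]}}

```text
clock: 14.2
position: [0.4171, -0.0894, 0.2292]
tcp_rot: [3.011, -0.169, 0.773]
wrist_force: [-0.0, -0.1, -0.3]
opening: 0.0001
grasp_force: 0.0
```

```bash
cat >> seat.py <<'E'
def gap(z):
    W=cloud(z);p=z["p"].astype(int);L=(W[...,:2]-n)@J.T
    f=(np.abs(W[...,2]-.079)<.004)&(p.max(-1)<90)&(L[...,0]>-.03)&(L[...,0]<.05)&(L[...,1]>.02)&(L[...,1]<.07)
    if f.sum()>30: print("fence y",f.sum(),np.percentile(L[f][:,1],[5,50,95]).round(4))
    m=(np.abs(W[...,2]-.096)<.003)&(p.min(-1)>100)&(L[...,0]>-.025)&(L[...,0]<.03)&(np.abs(L[...,1])<.06)
    if m.sum()>30: print("mod y",m.sum(),np.percentile(L[m][:,1],[1,99]).round(4))
    w=(np.abs(W[...,2]-.066)<.002)&(p.min(-1)>130)&(L[...,0]>-.03)&(L[...,0]<.03)
    if f.sum()>30: w&=(L[...,1]<np.percentile(L[f][:,1],50))&(L[...,1]>np.percentile(L[f][:,1],50)-.008);print("floor in gap px",w.sum())
E
python3 chk.py;python3 -c "
from seat import *
gap(load('w7'));z,_,_=seat('w8');gap(z)"
```

```text
14.2 [ 0.4171 -0.0894  0.2292] [ 3.011 -0.169  0.773] q [-0.33 -0.62  2.17  0.12  1.1   1.32] F [-0.  -0.1 -0.3] open 0.0001 0.0
G jig [-0.0177 -0.0358] 0.0934 F jig [-0.  -0.2]
fence y 751 [0.0306 0.0322 0.0341]
mod y 6020 [-0.017   0.0248]
floor in gap px 214
mod top 12053 0.0961 x [-0.0301  0.0327] y [-0.0173  0.0246] rect [0.5 4. ] [43.2 68. ] 89.6
left fence 696 x [-0.0345 -0.0041  0.0297] y [0.0317 0.0333 0.0348]
fence y 628 [0.0321 0.0333 0.0346]
mod y 11191 [-0.0312  0.0246]
floor in gap px 0
```

Emit:
{"api": "apply_moves", "payload": {"commands": [{"dx": 0,"dy": -0.003,"dz": 0,"rx": 0,"ry": 0,"rz": 0},{"dx": 0,"dy": -0.006,"dz": 0,"rx": 0,"ry": 0,"rz": 0},{"dx": 0,"dy": -0.009,"dz": 0,"rx": 0,"ry": 0,"rz": 0},{"dx": 0,"dy": -0.011,"dz": 0,"rx": 0,"ry": 0,"rz": 0},{"dx": 0,"dy": -0.012,"dz": 0,"rx": 0,"ry": 0,"rz": 0},{"dx": 0,"dy": -0.012,"dz": 0,"rx": 0,"ry": 0,"rz": 0}]}}

```text
clock: 14.75
position: [0.4184, -0.0776, 0.2286]
tcp_rot: [3.012, -0.17, 0.772]
wrist_force: [0.2, 0.1, -0.2]
opening: -0.0
grasp_force: 0.0
```

```bash
python3 chk.py;python3 -c "
from seat import *
z,_,_=seat('w9');gap(z)"
```

```text
14.75 [ 0.4184 -0.0776  0.2286] [ 3.012 -0.17   0.772] q [-0.3  -0.62  2.17  0.1   1.1   1.36] F [ 0.2  0.1 -0.2] open -0.0 0.0
G jig [-0.0179 -0.0238] 0.0927 F jig [0.1 0.1]
mod top 11915 0.0961 x [-0.0292  0.0325] y [-0.0081  0.0341] rect [ 1.3 13.2] [43.2 68.9] 88.9
left fence 156 x [-0.0348  0.0227  0.0496] y [0.0378 0.0409 0.0417]
front fence 37 x [-0.0477 -0.0453 -0.0439] y [-0.0247 -0.0223 -0.0209]
fence y 144 [0.039  0.0409 0.0416]
mod y 11213 [-0.0193  0.034 ]
floor in gap px 0
```

Emit:
{"api": "apply_moves", "payload": {"commands": [{"dx": 0,"dy": 0.025,"dz": 0,"rx": 0,"ry": 0,"rz": 0},{"dx": 0,"dy": 0.055,"dz": 0,"rx": 0,"ry": 0,"rz": 0},{"dx": 0,"dy": 0.06,"dz": 0,"rx": 0,"ry": 0,"rz": 0},{"dx": 0.01,"dy": 0.06,"dz": -0.03,"rx": 0,"ry": 0,"rz": 0},{"dx": -0.02,"dy": 0.04,"dz": -0.06,"rx": 0,"ry": 0,"rz": 0},{"dx": -0.03,"dy": 0,"dz": -0.06,"rx": 0,"ry": 0,"rz": 0},{"dx": -0.03,"dy": 0,"dz": -0.06,"rx": 0,"ry": 0,"rz": 0},{"dx": -0.03,"dy": 0,"dz": -0.06,"rx": 0,"ry": 0,"rz": 0}]}}

```text
clock: 15.47
position: [0.3634, -0.0698, 0.267]
tcp_rot: [3.012, -0.164, 0.774]
wrist_force: [-0.3, -0.3, 0.7]
opening: 0.0001
grasp_force: 0.0
```

```bash
python3 chk.py;python3 -c "
from seat import *
z,W,L=seat('w10');gap(z);p=z['p'].astype(int)
for y in (0,.01,.02,.03):
    m=(np.abs(L[...,1]-y)<.002)&(np.abs(L[...,0])<.06)
    a=m&(np.abs(W[...,2]-.096)<.003)&(p.min(-1)>100);b=m&(np.abs(W[...,2]-.079)<.004)&(p.max(-1)<90)&(L[...,0]<-.03)
    print(y,'mod front',np.percentile(L[a][:,0],2).round(4),'rear',np.percentile(L[a][:,0],98).round(4),'fence',np.percentile(L[b][:,0],[5,95]).round(4) if b.sum() else 0)
for x in (-.025,-.01,.01,.025):
    m=(np.abs(L[...,0]-x)<.002)&(np.abs(L[...,1])<.07)
    a=m&(np.abs(W[...,2]-.096)<.003)&(p.min(-1)>100);b=m&(np.abs(W[...,2]-.079)<.004)&(p.max(-1)<90)
    print(x,'mod y',np.percentile(L[a][:,1],[2,98]).round(4),'fence',np.percentile(L[b][:,1],[5,95]).round(4) if b.sum() else 0)
"
```

```text
15.47 [ 0.3634 -0.0698  0.267 ] [ 3.012 -0.164  0.774] q [-0.33 -0.85  2.23  0.11  1.27  1.34] F [-0.3 -0.3  0.7] open 0.0001 0.0
G jig [-0.0732 -0.022 ] 0.1312 F jig [-0.2 -0.3]
mod top 7763 0.0961 x [-0.0335  0.0337] y [-0.008   0.0341] rect [ 0.6 13.5] [43.6 69.1] 88.4
left fence 726 x [-0.0416 -0.0334  0.0484] y [0.0161 0.038  0.0413]
front fence 845 x [-0.0418 -0.0394 -0.0368] y [-0.0282  0.001   0.0288]
fence y 331 [0.0378 0.0404 0.0412]
mod y 6135 [-0.008  0.034]
floor in gap px 0
0 mod front -0.0331 rear 0.0328 fence [-0.0417 -0.0368]
0.01 mod front -0.0328 rear 0.0326 fence [-0.0417 -0.0369]
0.02 mod front -0.0324 rear 0.0333 fence [-0.0416 -0.0369]
0.03 mod front -0.0321 rear 0.0335 fence [-0.0416 -0.0369]
-0.025 mod y [-0.0067  0.0339] fence [0.0405 0.0415]
-0.01 mod y [-0.007   0.0336] fence [0.0401 0.0414]
0.01 mod y [-0.0078  0.0333] fence [0.0396 0.0411]
0.025 mod y [-0.0082  0.0329] fence [0.0394 0.0408]
```

The module ended up turned about 0.02–0.03 rad, with its rear corner about 1 mm off the left fence, because I pushed it too far forward. I'll regrip it higher, with the pads above the fence tops, then square it against the front fence and push it left in the grip.

```bash
python3 - <<'E'
from snap import *
s=st();n=np.array([.5129,-.0643]);p,R=s["position"],Ro.from_rotvec(s["tcp_rot"])
for dx,dy,z in((-.06,.0134,.138),(-.025,.0134,.108)):
    p,R=go(s,[*jig(n,dx,dy),z],YAW,.5,R0=R,p0=p)
E
```

```text
15.52 [ 0.3636 -0.0707  0.2668] [ 3.011 -0.166  0.773] q [-0.33 -0.84  2.23  0.11  1.27  1.34] F [-0.2  0.3  0.6] open -0.0002 0.0
TCP [ 0.381 -0.036  0.274] d [ 0.0152 -0.0365  0.0001] r [-0.0005 -0.0028  0.0023]
TCP [ 0.416 -0.04   0.244] d [ 0.0163 -0.      0.0431] r [0. 0. 0.]
```

Emit:
{"api": "apply_moves", "payload": {"commands": [{"dx": 0.015,"dy": -0.0365,"dz": 0,"rx": 0,"ry": -0.003,"rz": 0.002},{"dx": 0.015,"dy": -0.0365,"dz": 0,"rx": 0,"ry": -0.003,"rz": 0.002},{"dx": 0.015,"dy": -0.0365,"dz": 0,"rx": 0,"ry": -0.003,"rz": 0.002},{"dx": 0.015,"dy": -0.0365,"dz": 0,"rx": 0,"ry": -0.003,"rz": 0.002},{"dx": 0.023,"dy": -0.0365,"dz": 0.02,"rx": 0,"ry": -0.003,"rz": 0.002},{"dx": 0.0315,"dy": -0.0365,"dz": 0.043,"rx": 0,"ry": -0.003,"rz": 0.002},{"dx": 0.0315,"dy": -0.0365,"dz": 0.043,"rx": 0,"ry": -0.003,"rz": 0.002},{"dx": 0.0315,"dy": -0.0365,"dz": 0.043,"rx": 0,"ry": -0.003,"rz": 0.002}], "claw": 78}}

```text
clock: 16.18
position: [0.4155, -0.0422, 0.2421]
tcp_rot: [3.014, -0.177, 0.76]
wrist_force: [-0.8, 1.2, 0.6]
opening: 0.0667
grasp_force: 0.0
```

```bash
python3 chk.py
```

```text
16.18 [ 0.4155 -0.0422  0.2421] [ 3.014 -0.177  0.76 ] q [-0.2  -0.65  2.17  0.04  1.14  1.48] F [-0.8  1.2  0.6] open 0.0667 0.0
G jig [-0.0258  0.0108] 0.1056 F jig [-0.9  1.1]
```

Emit:
{"api": "apply_moves", "payload": {"commands": [{"dx": 0.0005,"dy": -0.001,"dz": -0.001,"rx": 0,"ry": 0,"rz": 0},{"dx": 0.0005,"dy": -0.001,"dz": -0.001,"rx": 0,"ry": 0,"rz": 0},{"dx": 0.0005,"dy": -0.001,"dz": -0.001,"rx": 0,"ry": 0,"rz": 0},{"dx": 0.0005,"dy": -0.001,"dz": -0.001,"rx": 0,"ry": 0,"rz": 0},{"dx": 0.0005,"dy": -0.001,"dz": -0.001,"rx": 0,"ry": 0,"rz": 0}], "claw": 0, "newtons": 30}}

```text
clock: 16.6
position: [0.4157, -0.0399, 0.2467]
tcp_rot: [3.011, -0.173, 0.771]
wrist_force: [-1.8, -0.7, 4.1]
opening: 0.0419
grasp_force: 31.0
```

Emit:
{"api": "apply_moves", "payload": {"commands": [{"dx": -0.001,"dy": 0,"dz": -0.0005,"rx": 0,"ry": 0,"rz": 0},{"dx": -0.002,"dy": 0,"dz": -0.001,"rx": 0,"ry": 0,"rz": 0},{"dx": -0.003,"dy": 0,"dz": -0.0015,"rx": 0,"ry": 0,"rz": 0},{"dx": -0.003,"dy": 0,"dz": -0.0015,"rx": 0,"ry": 0,"rz": 0}]}}

```text
clock: 16.93
position: [0.4128, -0.0394, 0.247]
tcp_rot: [3.011, -0.173, 0.774]
wrist_force: [1.8, -0.1, 5.4]
opening: 0.0419
grasp_force: 32.7
```

```bash
python3 chk.py
```

```text
16.93 [ 0.4128 -0.0394  0.247 ] [ 3.011 -0.173  0.774] q [-0.19 -0.67  2.17  0.04  1.14  1.49] F [ 1.8 -0.1  5.4] open 0.0419 32.7
G jig [-0.0275  0.0134] 0.1113 F jig [1.8 0.1]
```

Emit:
{"api": "apply_moves", "payload": {"commands": [{"dx": -0.001,"dy": 0,"dz": -0.0005,"rx": 0,"ry": 0,"rz": 0},{"dx": -0.002,"dy": 0,"dz": -0.001,"rx": 0,"ry": 0,"rz": 0},{"dx": -0.002,"dy": 0,"dz": -0.001,"rx": 0,"ry": 0,"rz": 0}]}}

```text
clock: 17.18
position: [0.4109, -0.0392, 0.2473]
tcp_rot: [3.01, -0.173, 0.777]
wrist_force: [4.4, -0.8, 5.7]
opening: 0.0416
grasp_force: 32.0
```

```bash
python3 chk.py
```

```text
17.18 [ 0.4109 -0.0392  0.2473] [ 3.01  -0.173  0.777] q [-0.19 -0.68  2.17  0.04  1.15  1.48] F [ 4.4 -0.8  5.7] open 0.0416 32.0
G jig [-0.0292  0.0134] 0.1117 F jig [ 4.4 -0.3]
```

Front contact at 4.4 N. Now push left in the grip, then release and check.

Emit:
{"api": "apply_moves", "payload": {"commands": [{"dx": 0,"dy": -0.002,"dz": 0,"rx": 0,"ry": 0,"rz": 0},{"dx": 0,"dy": -0.004,"dz": 0,"rx": 0,"ry": 0,"rz": 0},{"dx": 0,"dy": -0.006,"dz": 0,"rx": 0,"ry": 0,"rz": 0},{"dx": 0,"dy": -0.007,"dz": 0,"rx": 0,"ry": 0,"rz": 0},{"dx": 0,"dy": -0.007,"dz": 0,"rx": 0,"ry": 0,"rz": 0}]}}

```text
clock: 17.6
position: [0.4118, -0.032, 0.2473]
tcp_rot: [3.01, -0.172, 0.777]
wrist_force: [5.1, -0.1, 5.3]
opening: 0.0419
grasp_force: 32.2
```

Emit:
{"api": "apply_moves", "payload": {"commands": [{"dx": 0,"dy": 0,"dz": 0,"rx": 0,"ry": 0,"rz": 0},{"dx": 0,"dy": 0,"dz": 0,"rx": 0,"ry": 0,"rz": 0},{"dx": 0,"dy": 0,"dz": 0,"rx": 0,"ry": 0,"rz": 0},{"dx": -0.003,"dy": 0,"dz": -0.025,"rx": 0,"ry": 0,"rz": 0},{"dx": -0.02,"dy": 0,"dz": -0.045,"rx": 0,"ry": 0,"rz": 0},{"dx": -0.02,"dy": 0,"dz": -0.045,"rx": 0,"ry": 0,"rz": 0},{"dx": -0.02,"dy": 0,"dz": -0.045,"rx": 0,"ry": 0,"rz": 0}], "claw": 68}}

```text
clock: 18.18
position: [0.3718, -0.0277, 0.2757]
tcp_rot: [3.012, -0.173, 0.771]
wrist_force: [-0.1, 1.0, -1.2]
opening: 0.0581
grasp_force: 0.0
```

```bash
cat > prof.py <<'E'
from seat import *
def prof(name):
    z,W,L=seat(name);p=z['p'].astype(int);c=[]
    for y in (0,.01,.02,.03):
        m=(np.abs(L[...,1]-y)<.002)&(np.abs(L[...,0])<.06)
        a=m&(np.abs(W[...,2]-.096)<.003)&(p.min(-1)>100);b=m&(np.abs(W[...,2]-.079)<.004)&(p.max(-1)<90)&(L[...,0]<-.03)
        if a.sum(): print(y,'mod front',np.percentile(L[a][:,0],2).round(4),'rear',np.percentile(L[a][:,0],98).round(4),'fence',np.percentile(L[b][:,0],[5,95]).round(4) if b.sum() else 0)
    for x in (-.025,-.01,.01,.025,.045):
        m=(np.abs(L[...,0]-x)<.002)&(np.abs(L[...,1])<.08)
        a=m&(np.abs(W[...,2]-.096)<.003)&(p.min(-1)>100);b=m&(np.abs(W[...,2]-.079)<.004)&(p.max(-1)<90)
        if a.sum(): print(x,'mod y',np.percentile(L[a][:,1],[2,98]).round(4),'fence',np.percentile(L[b][:,1],[5,95]).round(4) if b.sum() else 0)
import sys;prof(sys.argv[1])
E
python3 chk.py; python3 prof.py w11
```

```text
18.18 [ 0.3718 -0.0277  0.2757] [ 3.012 -0.173  0.771] q [-0.18 -0.83  2.21  0.03  1.27  1.5 ] F [-0.1  1.  -1.2] open 0.0581 0.0
G jig [-0.0699  0.0205] 0.1397 F jig [-0.2  1. ]
mod top 7186 0.0961 x [-0.0329  0.0344] y [0.0006 0.0424] rect [ 1.3 21.5] [43.1 69. ] 89.9
left fence 414 x [-0.0417 -0.0394 -0.0367] y [0.0153 0.03   0.0444]
front fence 721 x [-0.0419 -0.0395 -0.0368] y [-0.0213  0.004   0.0293]
0 mod front -0.0301 rear 0.0328 fence [-0.0417 -0.0374]
0.01 mod front -0.0317 rear 0.0337 fence [-0.0417 -0.0369]
0.02 mod front -0.0316 rear 0.0529 fence [-0.0417 -0.0368]
0.03 mod front -0.0318 rear 0.0337 fence [-0.0417 -0.0368]
-0.025 mod y [0.0009 0.0421] fence [0.0454 0.0487]
-0.01 mod y [0.0011 0.0418] fence [0.0454 0.0489]
0.01 mod y [0.0013 0.0423] fence [0.0452 0.0486]
0.025 mod y [0.0009 0.0418] fence [0.0454 0.0484]
```

```bash
python3 - <<'E'
from kin import *
from snap import *
s=st();T=env.camera_info("wrist")["T"];R=Ro.from_rotvec(s["tcp_rot"]).as_matrix()
o=R.T@(T[:3,3]-s["position"]);print("cam in tool",o.round(4),(R.T@T[:3,:3]).round(3).tolist())
n=np.array([.5129,-.0643])
# tool down, camera above front-left part of module
c=np.array([*jig(n,-.036,.03),.0]);Rd=rot(YAW,0);p=c-Rd.apply([o[0],o[1],0]);p[2]=.40
print("TCP",p.round(3),"d",R.T@(p-s["position"]),"r",(Ro.from_matrix(R).inv()*Rd).as_rotvec().round(3),ik(p,Rd,s["q"])[0].round(2),ik(p,Rd,s["q"])[1])
E
```

```text
18.23 [ 0.3721 -0.0277  0.2747] [ 3.013 -0.173  0.768] q [-0.18 -0.83  2.21  0.03  1.27  1.5 ] F [ 0.7 -1.  -0.3] open 0.0584 0.0
cam in tool [ 0.0738 -0.0009  0.0291] [[-0.0, -0.957, -0.289], [1.0, -0.0, 0.0], [-0.001, -0.289, 0.957]]
TCP [ 0.407 -0.023  0.4  ] d [ 0.08999859 -0.00874725 -0.09367078] r [-0.    -0.499 -0.002] [-0.14 -0.43  1.71 -0.01  1.87  1.54] 2.335665745881177e-09
```

Emit:
{"api": "apply_moves", "payload": {"commands": [{"dx": 0.02,"dy": -0.004,"dz": -0.02,"rx": 0,"ry": -0.12,"rz": 0},{"dx": 0.042,"dy": -0.009,"dz": -0.02,"rx": 0,"ry": -0.24,"rz": 0},{"dx": 0.042,"dy": -0.009,"dz": -0.006,"rx": 0,"ry": -0.36,"rz": 0},{"dx": 0.042,"dy": -0.009,"dz": -0.006,"rx": 0,"ry": -0.5,"rz": -0.002},{"dx": 0.042,"dy": -0.009,"dz": -0.006,"rx": 0,"ry": -0.5,"rz": -0.002},{"dx": 0.042,"dy": -0.009,"dz": -0.006,"rx": 0,"ry": -0.5,"rz": -0.002},{"dx": 0.042,"dy": -0.009,"dz": -0.006,"rx": 0,"ry": -0.5,"rz": -0.002}]}}

```text
clock: 18.82
position: [0.4074, -0.0227, 0.2994]
tcp_rot: [-3.136, 0.177, 0.0]
wrist_force: [-0.3, -0.8, 0.5]
opening: 0.0581
grasp_force: 0.0
```

```bash
python3 chk.py; python3 prof.py w12; python3 - <<'E'
from h import *
J=np.array([[np.cos(YAW),np.sin(YAW)],[-np.sin(YAW),np.cos(YAW)]]);n=np.array([.5129,-.0643])
z=load('w12');W=cloud(z);p=z['p'].astype(int);L=(W[...,:2]-n)@J.T
cv2.imwrite('pics/w12.png',z['p'][...,::-1]);print("cam jig",J@(z["T"][:2,3]-n))
# column profile through y=.02
v0,u0=np.unravel_index(np.nanargmin(np.hypot(L[...,0]+.03,L[...,1]-.02)),L.shape[:2])
for v in range(v0-4,v0+22): print(v,L[v,u0].round(4),W[v,u0,2].round(4),p[v,u0].tolist())
E
```

```text
18.82 [ 0.4074 -0.0227  0.2994] [-3.136  0.177  0.   ] q [-0.14 -0.44  1.89  0.    1.69  1.54] F [-0.3 -0.8  0.5] open 0.0581 0.0
G jig [-0.1096  0.0295] 0.1444 F jig [-0.2 -0.8]
mod top 9055 0.0962 x [-0.0324  0.0142] y [0.0006 0.0425] rect [-8.9 21.3] [43.4 48. ] 90.0
left fence 421 x [-0.0408 -0.0386 -0.0369] y [0.0157 0.03   0.0444]
front fence 789 x [-0.0477 -0.0391 -0.0369] y [-0.0215  0.0021  0.029 ]
0 mod front -0.03 rear 0.0139 fence [-0.0408 -0.037 ]
0.01 mod front -0.032 rear 0.0136 fence [-0.0408 -0.037 ]
0.02 mod front -0.0318 rear 0.0137 fence [-0.0408 -0.0369]
0.03 mod front -0.0315 rear 0.0137 fence [-0.0408 -0.0369]
-0.025 mod y [0.001  0.0423] fence [0.0453 0.0489]
-0.01 mod y [0.0011 0.042 ] fence [0.0453 0.0487]
0.01 mod y [0.0011 0.0419] fence [0.0453 0.0489]
cam jig [-0.0365496   0.03030406]
95 [-0.0281  0.0203] 0.0961 [182, 180, 181]
96 [-0.0286  0.0203] 0.0967 [185, 182, 185]
97 [-0.029   0.0202] 0.0953 [186, 183, 184]
98 [-0.0296  0.0203] 0.0972 [181, 180, 181]
99 [-0.03    0.0202] 0.0953 [182, 182, 181]
100 [-0.0305  0.0202] 0.0954 [181, 180, 180]
101 [-0.03
[... 164 characters left out ...]
 146]
105 [-0.0329  0.0201] 0.0938 [180, 178, 177]
106 [-0.0332  0.0195] 0.0843 [213, 211, 210]
107 [-0.0338  0.0195] 0.0841 [184, 181, 181]
108 [-0.0343  0.0195] 0.0847 [163, 161, 162]
109 [-0.0346  0.0184] 0.0659 [206, 204, 206]
110 [-0.0352  0.0184] 0.0666 [221, 219, 221]
111 [-0.0358  0.0184] 0.0669 [212, 211, 212]
112 [-0.0364  0.0184] 0.0666 [167, 165, 167]
113 [-0.0369  0.0192] 0.0799 [76, 75, 77]
114 [-0.0375  0.0192] 0.081 [71, 68, 67]
115 [-0.038   0.0192] 0.0798 [66, 63, 65]
116 [-0.0386  0.0191] 0.0796 [70, 65, 65]
117 [-0.0391  0.0191] 0.0799 [69, 68, 70]
118 [-0.0397  0.0192] 0.0805 [68, 66, 66]
119 [-0.0403  0.0191] 0.0788 [60, 58, 61]
120 [-0.0408  0.019 ] 0.0781 [82, 80, 81]
```

The straight-down view settles it. The module body ends at −34.5 mm against the front fence at −36.7, a gap of about 2 mm, and the left gap is about 1 mm. The last pull probably slipped because closing the pads pressed the module onto the floor. I'll regrip, lift 3 mm clear of floor friction, push home on both sides, then set it down.

```bash
python3 - <<'E'
from snap import *
s=st();n=np.array([.5129,-.0643]);p,R=s["position"],Ro.from_rotvec(s["tcp_rot"])
for dx,dy,z in((-.06,.0213,.142),(-.025,.0213,.106)):
    p,R=go(s,[*jig(n,dx,dy),z],YAW,.5,R0=R,p0=p)
E
```

```text
18.87 [ 0.407  -0.0227  0.2999] [-3.136e+00  1.770e-01 -1.000e-03] q [-0.14 -0.44  1.89  0.    1.7   1.54] F [-0.8  0.3  0.3] open 0.0579 0.0
TCP [ 0.382 -0.028  0.278] d [-0.0244  0.0082  0.0219] r [-2.000e-04  4.991e-01 -5.000e-04]
TCP [ 0.417 -0.032  0.242] d [0.0135 0.     0.0484] r [0. 0. 0.]
```

Emit:
{"api": "apply_moves", "payload": {"commands": [{"dx": -0.024,"dy": 0.008,"dz": 0,"rx": 0,"ry": 0.12,"rz": 0},{"dx": -0.03,"dy": 0.008,"dz": 0,"rx": 0,"ry": 0.24,"rz": 0},{"dx": -0.03,"dy": 0.008,"dz": 0.01,"rx": 0,"ry": 0.36,"rz": 0},{"dx": -0.0245,"dy": 0.008,"dz": 0.022,"rx": 0,"ry": 0.499,"rz": 0},{"dx": -0.0245,"dy": 0.008,"dz": 0.022,"rx": 0,"ry": 0.499,"rz": 0},{"dx": -0.0245,"dy": 0.008,"dz": 0.022,"rx": 0,"ry": 0.499,"rz": 0},{"dx": -0.0245,"dy": 0.008,"dz": 0.022,"rx": 0,"ry": 0.499,"rz": 0}], "claw": 72}}

```text
clock: 19.45
position: [0.3813, -0.0278, 0.2796]
tcp_rot: [3.014, -0.17, 0.765]
wrist_force: [-0.3, 0.5, 0.1]
opening: 0.0615
grasp_force: 0.0
```

Emit:
{"api": "apply_moves", "payload": {"commands": [{"dx": 0.006,"dy": 0,"dz": 0.02,"rx": 0,"ry": 0,"rz": 0},{"dx": 0.0135,"dy": 0,"dz": 0.048,"rx": 0,"ry": 0,"rz": 0},{"dx": 0.0135,"dy": 0,"dz": 0.048,"rx": 0,"ry": 0,"rz": 0},{"dx": 0.0135,"dy": 0,"dz": 0.048,"rx": 0,"ry": 0,"rz": 0}]}}

```text
clock: 19.78
position: [0.4166, -0.0318, 0.2419]
tcp_rot: [3.016, -0.17, 0.758]
wrist_force: [-0.5, -0.2, 0.5]
opening: 0.0615
grasp_force: 0.0
```

```bash
python3 chk.py
```

```text
19.78 [ 0.4166 -0.0318  0.2419] [ 3.016 -0.17   0.758] q [-0.17 -0.65  2.16  0.03  1.14  1.51] F [-0.5 -0.2  0.5] open 0.0615 0.0
G jig [-0.026   0.0215] 0.1053 F jig [-0.5 -0.2]
```

Emit:
{"api": "apply_moves", "payload": {"commands": [{"dx": 0,"dy": 0,"dz": 0,"rx": 0,"ry": 0,"rz": 0},{"dx": 0,"dy": 0,"dz": 0,"rx": 0,"ry": 0,"rz": 0},{"dx": 0,"dy": 0,"dz": 0,"rx": 0,"ry": 0,"rz": 0},{"dx": 0,"dy": 0,"dz": 0,"rx": 0,"ry": 0,"rz": 0},{"dx": 0,"dy": 0,"dz": 0,"rx": 0,"ry": 0,"rz": 0},{"dx": 0.002,"dy": 0,"dz": -0.0035,"rx": 0,"ry": 0,"rz": 0},{"dx": 0.002,"dy": 0,"dz": -0.0035,"rx": 0,"ry": 0,"rz": 0}], "claw": 0, "newtons": 40}}

```text
clock: 20.37
position: [0.4163, -0.0318, 0.2475]
tcp_rot: [3.013, -0.17, 0.767]
wrist_force: [1.0, -0.5, -0.1]
opening: 0.043
grasp_force: 40.6
```

```bash
python3 chk.py; python3 prof.py w13 | head -3
```

```text
20.37 [ 0.4163 -0.0318  0.2475] [ 3.013 -0.17   0.767] q [-0.17 -0.66  2.16  0.03  1.14  1.51] F [ 1.  -0.5 -0.1] open 0.043 40.6
G jig [-0.0255  0.0214] 0.1114 F jig [ 1.  -0.4]
mod top 10671 0.0983 x [-0.0319  0.0344] y [0.0013 0.0431] rect [ 1.8 22.2] [43.2 68.5] 89.9
left fence 564 x [-0.0409 -0.0387 -0.0364] y [0.0156 0.03   0.0444]
front fence 624 x [-0.0409 -0.0387 -0.0364] y [-0.0025  0.0135  0.0295]
```

Lifted about 2 mm (top at 0.0983), and the vertical force is near zero. Pull to the front, then left.

Emit:
{"api": "apply_moves", "payload": {"commands": [{"dx": -0.001,"dy": 0,"dz": -0.0005,"rx": 0,"ry": 0,"rz": 0},{"dx": -0.002,"dy": 0,"dz": -0.001,"rx": 0,"ry": 0,"rz": 0},{"dx": -0.003,"dy": 0,"dz": -0.0015,"rx": 0,"ry": 0,"rz": 0},{"dx": -0.0035,"dy": 0,"dz": -0.002,"rx": 0,"ry": 0,"rz": 0},{"dx": -0.0035,"dy": 0,"dz": -0.002,"rx": 0,"ry": 0,"rz": 0}]}}

```text
clock: 20.83
position: [0.4125, -0.0314, 0.2471]
tcp_rot: [3.013, -0.17, 0.768]
wrist_force: [5.1, -0.5, -1.0]
opening: 0.0431
grasp_force: 41.8
```

```bash
python3 chk.py; python3 prof.py w14 | head -3
```

```text
20.83 [ 0.4125 -0.0314  0.2471] [ 3.013 -0.17   0.768] q [-0.17 -0.67  2.17  0.03  1.15  1.51] F [ 5.1 -0.5 -1. ] open 0.0431 41.8
G jig [-0.0293  0.0215] 0.111 F jig [5.1 0. ]
mod top 4625 0.0989 x [-0.0357 -0.0057] y [0.0011 0.0433] rect [-18.5  22.1] [34.7 43.3] 0.1
left fence 385 x [-0.0406 -0.039  -0.0374] y [0.0156 0.0306 0.0445]
front fence 395 x [-0.0406 -0.039  -0.037 ] y [-0.0019  0.0135  0.029 ]
```

Emit:
{"api": "apply_moves", "payload": {"commands": [{"dx": 0,"dy": -0.002,"dz": 0,"rx": 0,"ry": 0,"rz": 0},{"dx": 0,"dy": -0.004,"dz": 0,"rx": 0,"ry": 0,"rz": 0},{"dx": 0,"dy": -0.006,"dz": 0,"rx": 0,"ry": 0,"rz": 0},{"dx": 0,"dy": -0.007,"dz": 0,"rx": 0,"ry": 0,"rz": 0},{"dx": -0.0005,"dy": -0.007,"dz": 0.001,"rx": 0,"ry": 0,"rz": 0},{"dx": -0.001,"dy": -0.007,"dz": 0.002,"rx": 0,"ry": 0,"rz": 0},{"dx": -0.0014,"dy": -0.007,"dz": 0.0025,"rx": 0,"ry": 0,"rz": 0},{"dx": -0.0014,"dy": -0.007,"dz": 0.0025,"rx": 0,"ry": 0,"rz": 0}]}}

```text
clock: 21.55
position: [0.4135, -0.0258, 0.2456]
tcp_rot: [3.007, -0.171, 0.77]
wrist_force: [2.0, -9.2, 3.2]
opening: 0.0433
grasp_force: 42.4
```

```bash
python3 chk.py; python3 prof.py w15
```

```text
21.55 [ 0.4135 -0.0258  0.2456] [ 3.007 -0.171  0.77 ] q [-0.15 -0.67  2.17  0.01  1.14  1.53] F [ 2.  -9.2  3.2] open 0.0433 42.4
G jig [-0.0286  0.0263] 0.1097 F jig [ 3.  -8.9]
mod top 8530 0.0985 x [-0.0349  0.0225] y [0.0058 0.0447] rect [-3.6 25.2] [39.8 63.9] 89.8
left fence 452 x [-0.0407 -0.0388 -0.037 ] y [0.0156 0.0299 0.0442]
front fence 429 x [-0.0407 -0.0387 -0.0367] y [0.0027 0.0156 0.0294]
0.01 mod front -0.0346 rear 0.0057 fence [-0.0407 -0.0372]
0.02 mod front -0.0345 rear 0.0034 fence [-0.0407 -0.0371]
0.03 mod front -0.0345 rear 0.0051 fence [-0.0407 -0.0371]
-0.025 mod y [0.0065 0.0476] fence 0
-0.01 mod y [0.0062 0.0474] fence [0.0508 0.0535]
0.01 mod y [0.0099 0.0478] fence [0.0511 0.0535]
0.025 mod y [0.0097 0.0482] fence [0.0511 0.0534]
```

Emit:
{"api": "apply_moves", "payload": {"commands": [{"dx": -0.001,"dy": 0.003,"dz": 0.001,"rx": 0,"ry": 0,"rz": 0},{"dx": -0.002,"dy": 0.003,"dz": 0.001,"rx": 0,"ry": 0,"rz": 0},{"dx": -0.003,"dy": 0.003,"dz": 0.001,"rx": 0,"ry": 0,"rz": 0},{"dx": -0.003,"dy": 0.003,"dz": 0.001,"rx": 0,"ry": 0,"rz": 0}]}}

```text
clock: 21.93
position: [0.4118, -0.0275, 0.2448]
tcp_rot: [3.009, -0.17, 0.779]
wrist_force: [8.1, -2.3, 4.1]
opening: 0.0431
grasp_force: 42.7
```

```bash
python3 chk.py; python3 prof.py w16
```

```text
21.93 [ 0.4118 -0.0275  0.2448] [ 3.009 -0.17   0.779] q [-0.16 -0.68  2.18  0.02  1.14  1.52] F [ 8.1 -2.3  4.1] open 0.0431 42.7
G jig [-0.0294  0.025 ] 0.1093 F jig [ 8.3 -1.4]
mod top 6974 0.0982 x [-0.0356  0.0087] y [0.0047 0.0447] rect [-10.7  24.6] [40.8 50.2] 89.9
left fence 451 x [-0.0408 -0.0388 -0.0371] y [0.0155 0.0298 0.0441]
front fence 443 x [-0.0408 -0.0388 -0.037 ] y [0.0017 0.0155 0.0293]
0.01 mod front -0.0353 rear -0.0016 fence [-0.0407 -0.0372]
0.02 mod front -0.0352 rear -0.0041 fence [-0.0408 -0.0372]
0.03 mod front -0.0352 rear -0.0038 fence [-0.0407 -0.0372]
-0.025 mod y [0.0053 0.0464] fence 0
-0.01 mod y [0.005  0.0462] fence [0.0502 0.0529]
0.01 mod y [0.0348 0.0468] fence [0.0501 0.053 ]
```

Emit:
{"api": "apply_moves", "payload": {"commands": [{"dx": 0,"dy": 0,"dz": 0,"rx": 0,"ry": 0,"rz": 0},{"dx": 0,"dy": 0,"dz": 0,"rx": 0,"ry": 0,"rz": 0},{"dx": 0,"dy": 0,"dz": 0,"rx": 0,"ry": 0,"rz": 0},{"dx": -0.003,"dy": 0,"dz": -0.025,"rx": 0,"ry": 0,"rz": 0},{"dx": -0.02,"dy": 0,"dz": -0.045,"rx": 0,"ry": 0,"rz": 0},{"dx": -0.02,"dy": 0,"dz": -0.045,"rx": 0,"ry": 0,"rz": 0}], "claw": 68}}

```text
clock: 22.48
position: [0.3701, -0.0224, 0.2744]
tcp_rot: [3.012, -0.17, 0.771]
wrist_force: [0.6, -0.8, 0.7]
opening: 0.058
grasp_force: 0.0
```

Emit:
{"api": "apply_moves", "payload": {"commands": [{"dx": 0.02,"dy": 0,"dz": -0.02,"rx": 0,"ry": -0.12,"rz": 0},{"dx": 0.042,"dy": 0,"dz": -0.02,"rx": 0,"ry": -0.24,"rz": 0},{"dx": 0.042,"dy": 0,"dz": -0.01,"rx": 0,"ry": -0.36,"rz": 0},{"dx": 0.042,"dy": 0,"dz": -0.01,"rx": 0,"ry": -0.5,"rz": -0.002},{"dx": 0.042,"dy": 0,"dz": -0.01,"rx": 0,"ry": -0.5,"rz": -0.002},{"dx": 0.042,"dy": 0,"dz": -0.01,"rx": 0,"ry": -0.5,"rz": -0.002}]}}

```text
clock: 22.98
position: [0.4044, -0.0264, 0.299]
tcp_rot: [-3.137, 0.174, 0.006]
wrist_force: [0.6, -0.1, -0.7]
opening: 0.0582
grasp_force: 0.0
```

```bash
cat > edge.py <<'E'
import sys
from h import *
J=np.array([[np.cos(YAW),np.sin(YAW)],[-np.sin(YAW),np.cos(YAW)]]);n=np.array([.5129,-.0643])
z=load(sys.argv[1]);yc=float(sys.argv[2]);W=cloud(z);p=z['p'].astype(int);L=(W[...,:2]-n)@J.T
f=lambda x,y:np.unravel_index(np.nanargmin(np.hypot(L[...,0]-x,L[...,1]-y)),L.shape[:2])
v,u=f(-.031,yc)
print("front");[print(L[i,u,0].round(4),W[i,u,2].round(4),p[i,u].max()) for i in range(v,v+16)]
for x in(-.02,.01):
    v,u=f(x,yc+.0205);print("left x",x);[print(L[v,i,1].round(4),W[v,i,2].round(4),p[v,i].max()) for i in range(u,u-16,-1)]
E
python3 chk.py; python3 prof.py w17; python3 edge.py w17 .025
```

```text
22.98 [ 0.4044 -0.0264  0.299 ] [-3.137  0.174  0.006] q [-0.15 -0.45  1.89 -0.    1.7   1.53] F [ 0.6 -0.1 -0.7] open 0.0582 0.0
G jig [-0.1126  0.0254] 0.144 F jig [ 0.6 -0. ]
mod top 8196 0.0962 x [-0.0329  0.0107] y [0.0049 0.0446] rect [-11.   24.6] [40.8 44.7] 90.0
left fence 401 x [-0.0408 -0.0387 -0.037 ] y [0.0159 0.0295 0.0443]
front fence 714 x [-0.0476 -0.0392 -0.037 ] y [-0.0175  0.0041  0.0288]
0.01 mod front -0.0324 rear 0.0103 fence [-0.0408 -0.037 ]
0.02 mod front -0.0324 rear 0.0102 fence [-0.0408 -0.037 ]
0.03 mod front -0.0324 rear 0.0102 fence [-0.0408 -0.037 ]
-0.025 mod y [0.0054 0.0464] fence [0.0495 0.0527]
-0.01 mod y [0.0053 0.0463] fence [0.0494 0.053 ]
0.01 mod y [0.0052 0.0461] fence [0.0496 0.0527]
front
-0.0309 0.0963 182
-0.0314 0.0965 181
-0.0318 0.0953 184
-0.0323 0.0953 184
-0.0328 0.0962 157
-0.0333 0.0955 134
-0.0334 0.0842 189
-0.0339 0.0839 207
-0.0345 0.0849 173
-0.035 0.0825 163
-0.0352 0.0672 207
-0.0357 0.065 205
-0.0365 0.0803 140
-0.037 0.0796 69
-0.0376 0.0794 68
-0.0381 0.08 70
left x -0.02
0.0457 0.0959 186
0.0463 0.0949 187
0.0466 0.0965 186
0.0487 0.0832 93
0.0497 0.0799 63
0.0503 0.0793 70
0.0507 0.0806 67
0.0514 0.0791 71
0.0518 0.08 65
0.0525 0.0788 68
0.0528 0.0809 75
0.0536 0.0792 167
0.0563 0.0647 222
0.0565 0.067 219
0.0571 0.0667 217
0.058 0.0651 217
left x 0.01
0.0456 0.0965 185
0.0462 0.0949 189
0.0465 0.0964 190
0.0472 0.0944 116
0.0495 0.0791 53
0.0501 0.0789 56
0.0505 0.0797 59
0.0513 0.0775 62
0.0516 0.0792 58
0.052 0.0803 65
0.0524 0.0809 54
0.0531 0.0799 82
0.0556 0.0662 197
0.0561 0.0662 219
0.0567 0.0659 215
0.0574 0.0651 214
```

Left is now flush, with no floor visible between module and fence. The front still shows about 1.3 mm. In the last hold the left fingertip seems to have rested on the fence top, so the module dropped 2 mm at release. I'll repeat once with the grip 5 mm higher.

```bash
python3 - <<'E'
from snap import *
s=st();n=np.array([.5129,-.0643]);p,R=s["position"],Ro.from_rotvec(s["tcp_rot"])
for dx,dy,z in((-.06,.0246,.145),(-.027,.0246,.1145)):
    p,R=go(s,[*jig(n,dx,dy),z],YAW,.5,R0=R,p0=p)
E
```

```text
23.03 [ 0.4041 -0.0264  0.2995] [ 3.137e+00 -1.740e-01 -2.000e-03] q [-0.15 -0.45  1.9  -0.    1.7   1.53] F [0.5 0.2 0.1] open 0.0581 0.0
TCP [ 0.382 -0.025  0.281] d [-0.0219  0.0008  0.0185] r [-2.000e-04  5.013e-01  1.600e-03]
TCP [ 0.415 -0.028  0.251] d [ 0.0143 -0.      0.0426] r [0. 0. 0.]
```

Emit:
{"api": "apply_moves", "payload": {"commands": [{"dx": -0.022,"dy": 0.001,"dz": 0,"rx": 0,"ry": 0.12,"rz": 0},{"dx": -0.028,"dy": 0.001,"dz": 0,"rx": 0,"ry": 0.24,"rz": 0},{"dx": -0.028,"dy": 0.001,"dz": 0.01,"rx": 0,"ry": 0.36,"rz": 0.001},{"dx": -0.022,"dy": 0.001,"dz": 0.0185,"rx": 0,"ry": 0.5,"rz": 0.002},{"dx": -0.022,"dy": 0.001,"dz": 0.0185,"rx": 0,"ry": 0.5,"rz": 0.002},{"dx": -0.022,"dy": 0.001,"dz": 0.0185,"rx": 0,"ry": 0.5,"rz": 0.002},{"dx": -0.022,"dy": 0.001,"dz": 0.0185,"rx": 0,"ry": 0.5,"rz": 0.002}]}}

```text
clock: 23.62
position: [0.3813, -0.0249, 0.2828]
tcp_rot: [3.014, -0.17, 0.765]
wrist_force: [0.7, 0.9, -0.1]
opening: 0.058
grasp_force: 0.0
```

Emit:
{"api": "apply_moves", "payload": {"commands": [{"dx": 0.006,"dy": 0,"dz": 0.02,"rx": 0,"ry": 0,"rz": 0},{"dx": 0.014,"dy": 0,"dz": 0.0425,"rx": 0,"ry": 0,"rz": 0},{"dx": 0.014,"dy": 0,"dz": 0.0425,"rx": 0,"ry": 0,"rz": 0},{"dx": 0.014,"dy": 0,"dz": 0.0425,"rx": 0,"ry": 0,"rz": 0}]}}

```text
clock: 23.95
position: [0.4144, -0.0286, 0.2507]
tcp_rot: [3.016, -0.17, 0.759]
wrist_force: [-0.2, 0.7, 0.1]
opening: 0.0579
grasp_force: 0.0
```

Emit:
{"api": "apply_moves", "payload": {"commands": [{"dx": 0,"dy": 0,"dz": 0,"rx": 0,"ry": 0,"rz": 0},{"dx": 0,"dy": 0,"dz": 0,"rx": 0,"ry": 0,"rz": 0},{"dx": 0,"dy": 0,"dz": 0,"rx": 0,"ry": 0,"rz": 0},{"dx": 0,"dy": 0,"dz": 0,"rx": 0,"ry": 0,"rz": 0}], "claw": 0, "newtons": 30}}

```text
clock: 24.28
position: [0.414, -0.0286, 0.2525]
tcp_rot: [3.013, -0.17, 0.768]
wrist_force: [-0.3, -0.1, -0.3]
opening: 0.0097
grasp_force: 0.0
```

```bash
python3 chk.py; python3 prof.py w18|head -4
```

```text
24.28 [ 0.414  -0.0286  0.2525] [ 3.013 -0.17   0.768] q [-0.16 -0.67  2.16  0.02  1.16  1.52] F [-0.3 -0.1 -0.3] open 0.0097 0.0
G jig [-0.028   0.0244] 0.1164 F jig [-0.3 -0.2]
mod top 7259 0.0962 x [-0.0315  0.0339] y [0.0049 0.0446] rect [ 1.1 24.6] [40.8 68.3] 90.0
left fence 194 x [-0.0409 -0.0387 -0.0365] y [0.0195 0.0255 0.031 ]
front fence 294 x [-0.0408 -0.0382 -0.0365] y [-0.0161  0.0214  0.0299]
0.01 mod front -0.0156 rear 0.027 fence 0
```

The grip was too high and the fingers closed above the lid. I'll use that: press lightly on the lid with the closed tips and drag the module towards the front fence.

Emit:
{"api": "apply_moves", "payload": {"commands": [{"dx": 0,"dy": 0,"dz": 0,"rx": 0,"ry": 0,"rz": 0},{"dx": -0.0005,"dy": 0,"dz": 0.001,"rx": 0,"ry": 0,"rz": 0},{"dx": -0.001,"dy": 0,"dz": 0.002,"rx": 0,"ry": 0,"rz": 0},{"dx": -0.0015,"dy": 0,"dz": 0.003,"rx": 0,"ry": 0,"rz": 0},{"dx": -0.0015,"dy": 0,"dz": 0.003,"rx": 0,"ry": 0,"rz": 0}]}}

```text
clock: 24.75
position: [0.4145, -0.0286, 0.2501]
tcp_rot: [3.012, -0.17, 0.771]
wrist_force: [-4.5, 0.4, 8.2]
opening: 0.0
grasp_force: 3.8
```

```bash
python3 chk.py
```

```text
24.75 [ 0.4145 -0.0286  0.2501] [ 3.012 -0.17   0.771] q [-0.16 -0.67  2.16  0.02  1.15  1.52] F [-4.5  0.4  8.2] open 0.0 3.8
G jig [-0.0273  0.0244] 0.1142 F jig [-4.5 -0.1]
```

Emit:
{"api": "apply_moves", "payload": {"commands": [{"dx": -0.001,"dy": 0,"dz": -0.0015,"rx": 0,"ry": 0,"rz": 0},{"dx": -0.0025,"dy": 0,"dz": -0.0025,"rx": 0,"ry": 0,"rz": 0},{"dx": -0.004,"dy": 0,"dz": -0.003,"rx": 0,"ry": 0,"rz": 0},{"dx": -0.0055,"dy": 0,"dz": -0.004,"rx": 0,"ry": 0,"rz": 0},{"dx": -0.0065,"dy": 0,"dz": -0.0045,"rx": 0,"ry": 0,"rz": 0},{"dx": -0.0065,"dy": 0,"dz": -0.0045,"rx": 0,"ry": 0,"rz": 0}]}}

```text
clock: 25.25
position: [0.4067, -0.0278, 0.2503]
tcp_rot: [3.012, -0.17, 0.772]
wrist_force: [2.7, 0.0, 5.8]
opening: 0.0002
grasp_force: 2.6
```

```bash
python3 chk.py; python3 prof.py w19
```

```text
25.25 [ 0.4067 -0.0278  0.2503] [ 3.012 -0.17   0.772] q [-0.16 -0.7   2.18  0.03  1.16  1.52] F [2.7 0.  5.8] open 0.0002 2.6
G jig [-0.0351  0.0244] 0.1143 F jig [2.6 0.3]
mod top 3454 0.0988 x [-0.0346  0.0007] y [0.0046 0.0447] rect [-14.7  24.6] [40.9 42.7] 90.0
front fence 386 x [-0.0409 -0.0387 -0.0366] y [-0.0182 -0.0065  0.0053]
0.01 mod front -0.0326 rear -0.0062 fence 0
0.02 mod front -0.0184 rear -0.0077 fence 0
0.03 mod front -0.0183 rear 0.003 fence 0
-0.025 mod y [0.0048 0.0472] fence [0.0499 0.0527]
-0.01 mod y [0.0046 0.0464] fence [0.0503 0.0528]
```

Emit:
{"api": "apply_moves", "payload": {"commands": [{"dx": 0.003,"dy": 0,"dz": -0.006,"rx": 0,"ry": 0,"rz": 0},{"dx": -0.005,"dy": 0,"dz": -0.03,"rx": 0,"ry": 0,"rz": 0},{"dx": 0.01,"dy": 0,"dz": -0.045,"rx": 0,"ry": -0.12,"rz": 0},{"dx": 0.022,"dy": 0,"dz": -0.045,"rx": 0,"ry": -0.24,"rz": 0},{"dx": 0.022,"dy": 0,"dz": -0.045,"rx": 0,"ry": -0.36,"rz": 0},{"dx": 0.022,"dy": 0,"dz": -0.045,"rx": 0,"ry": -0.5,"rz": 0},{"dx": 0.022,"dy": 0,"dz": -0.045,"rx": 0,"ry": -0.5,"rz": 0},{"dx": 0.022,"dy": 0,"dz": -0.045,"rx": 0,"ry": -0.5,"rz": 0}]}}

```text
clock: 25.97
position: [0.4046, -0.0275, 0.2977]
tcp_rot: [-3.136, 0.177, 0.006]
wrist_force: [-0.1, 0.3, 0.2]
opening: -0.0001
grasp_force: 0.0
```

```bash
python3 chk.py; python3 prof.py w20; python3 edge.py w20 .025
```

```text
25.97 [ 0.4046 -0.0275  0.2977] [-3.136  0.177  0.006] q [-0.15 -0.45  1.9   0.    1.7   1.53] F [-0.1  0.3  0.2] open -0.0001 0.0
G jig [-0.1124  0.0244] 0.1427 F jig [-0.1  0.3]
mod top 8234 0.0962 x [-0.0326  0.0105] y [0.0049 0.0446] rect [-10.9  24.6] [44.3 40.8] 0.0
left fence 421 x [-0.0406 -0.0385 -0.0368] y [0.0159 0.03   0.0442]
front fence 727 x [-0.0475 -0.039  -0.0368] y [-0.0175  0.0041  0.0289]
0.01 mod front -0.0317 rear 0.0102 fence [-0.0406 -0.0368]
0.02 mod front -0.0318 rear 0.01 fence [-0.0406 -0.0368]
0.03 mod front -0.0319 rear 0.01 fence [-0.0406 -0.0368]
-0.025 mod y [0.0054 0.0461] fence [0.0497 0.053 ]
-0.01 mod y [0.0054 0.0464] fence [0.0497 0.0529]
0.01 mod y [0.0053 0.0461] fence [0.0493 0.0529]
front
-0.0312 0.096 182
-0.0317 0.0955 185
-0.0322 0.0965 168
-0.0327 0.0962 121
-0.033 0.0911 173
-0.0332 0.0833 215
-0.0338 0.0838 192
-0.0342 0.0823 145
-0.0346 0.0733 188
-0.035 0.0661 222
-0.0356 0.0666 212
-0.0361 0.0666 167
-0.0368 0.0799 73
-0.0374 0.0807 69
-0.0379 0.0788 67
-0.0385 0.0804 71
left x -0.02
0.0455 0.0949 185
0.0458 0.0967 187
0.0464 0.0954 187
0.047 0.0951 172
0.0494 0.08 77
0.0498 0.0809 64
0.0506 0.0795 75
0.0512 0.0791 67
0.0518 0.0787 70
0.0524 0.0784 67
0.0527 0.0801 59
0.0533 0.0796 108
0.0559 0.066 226
0.0564 0.0665 222
0.057 0.0662 216
0.0576 0.0659 216
left x 0.01
0.0456 0.0964 186
0.0459 0.0973 188
0.0467 0.0954 191
0.0473 0.0944 97
0.0496 0.0797 53
0.0502 0.0791 62
0.0506 0.0797 65
0.0511 0.0805 58
0.0516 0.0803 64
0.0523 0.0792 64
0.0527 0.0796 55
0.0531 0.0805 99
0.0556 0.0672 224
0.0563 0.0666 218
0.0571 0.0647 215
0.0576 0.0653 213
```

The drag slipped, so the front gap stays at about 1.5 mm. On the earlier grip the strong pull probably pitched the module, rear end up. I'll grip again harder, pull only lightly, and set it down flat.

Emit:
{"api": "apply_moves", "payload": {"commands": [{"dx": -0.022,"dy": 0.001,"dz": 0,"rx": 0,"ry": 0.12,"rz": 0},{"dx": -0.028,"dy": 0.001,"dz": 0,"rx": 0,"ry": 0.24,"rz": 0},{"dx": -0.028,"dy": 0.001,"dz": 0.01,"rx": 0,"ry": 0.36,"rz": 0.001},{"dx": -0.022,"dy": 0.001,"dz": 0.0185,"rx": 0,"ry": 0.5,"rz": 0.002},{"dx": -0.022,"dy": 0.001,"dz": 0.0185,"rx": 0,"ry": 0.5,"rz": 0.002},{"dx": -0.022,"dy": 0.001,"dz": 0.0185,"rx": 0,"ry": 0.5,"rz": 0.002},{"dx": -0.022,"dy": 0.001,"dz": 0.0185,"rx": 0,"ry": 0.5,"rz": 0.002}], "claw": 70}}

```text
clock: 26.6
position: [0.3818, -0.0259, 0.281]
tcp_rot: [3.014, -0.173, 0.764]
wrist_force: [-0.5, -0.0, 0.3]
opening: 0.0596
grasp_force: 0.0
```

```bash
python3 - <<'E'
from snap import *
s=st();n=np.array([.5129,-.0643]);go(s,[*jig(n,-.024,.0246),.105],YAW,.5)
E
```

```text
26.6 [ 0.3818 -0.0259  0.281 ] [ 3.014 -0.173  0.764] q [-0.17 -0.79  2.18  0.03  1.26  1.52] F [-0.5 -0.   0.3] open 0.0596 0.0
TCP [ 0.418 -0.029  0.241] d [ 0.0128 -0.0012  0.0524] r [ 0.0005  0.0034 -0.0023]
```

Emit:
{"api": "apply_moves", "payload": {"commands": [{"dx": 0.006,"dy": 0,"dz": 0.025,"rx": 0,"ry": 0.003,"rz": -0.002},{"dx": 0.013,"dy": -0.001,"dz": 0.0525,"rx": 0,"ry": 0.003,"rz": -0.002},{"dx": 0.013,"dy": -0.001,"dz": 0.0525,"rx": 0,"ry": 0.003,"rz": -0.002},{"dx": 0.013,"dy": -0.001,"dz": 0.0525,"rx": 0,"ry": 0.003,"rz": -0.002}]}}

```text
clock: 26.93
position: [0.4189, -0.0291, 0.2393]
tcp_rot: [3.015, -0.17, 0.762]
wrist_force: [-0.1, 0.3, 0.0]
opening: 0.0596
grasp_force: 0.0
```

Emit:
{"api": "apply_moves", "payload": {"commands": [{"dx": 0,"dy": 0,"dz": 0,"rx": 0,"ry": 0,"rz": 0},{"dx": 0,"dy": 0,"dz": 0,"rx": 0,"ry": 0,"rz": 0},{"dx": 0,"dy": 0,"dz": 0,"rx": 0,"ry": 0,"rz": 0},{"dx": 0,"dy": 0,"dz": 0,"rx": 0,"ry": 0,"rz": 0},{"dx": 0.0015,"dy": 0,"dz": -0.0027,"rx": 0,"ry": 0,"rz": 0},{"dx": 0.0015,"dy": 0,"dz": -0.0027,"rx": 0,"ry": 0,"rz": 0}], "claw": 0, "newtons": 80}}

```text
clock: 27.43
position: [0.4186, -0.0292, 0.2446]
tcp_rot: [3.011, -0.17, 0.772]
wrist_force: [0.6, 0.5, -0.9]
opening: 0.0423
grasp_force: 80.9
```

```bash
cat > tilt.py <<'E'
from seat import *
import sys
def tilt(name):
    z=snap("wrist",name);W=cloud(z);p=z["p"].astype(int);L=(W[...,:2]-n)@J.T
    yc=float(sys.argv[2]);m=(np.abs(W[...,2]-.097)<.006)&(p.min(-1)>100)&(L[...,0]>-.034)&(L[...,0]<.032)&(np.abs(L[...,1]-yc)<.018)
    A=np.c_[L[m],np.ones(m.sum())];c=np.linalg.lstsq(A,W[m][:,2],rcond=None)[0];print("top plane slope x,y",c[:2].round(4),"z at home",(c[2]+c[1]*yc).round(4))
    v0,u0=np.unravel_index(np.nanargmin(np.hypot(L[...,0]+.031,L[...,1]-yc)),L.shape[:2])
    print([(L[i,u0,0].round(4),W[i,u0,2].round(3)) for i in range(v0,v0+14)])
tilt(sys.argv[1])
E
python3 chk.py; python3 tilt.py w21 .0246
```

```text
27.43 [ 0.4186 -0.0292  0.2446] [ 3.011 -0.17   0.772] q [-0.16 -0.65  2.16  0.02  1.13  1.52] F [ 0.6  0.5 -0.9] open 0.0423 80.9
G jig [-0.0231  0.0243] 0.1088 F jig [0.5 0.5]
top plane slope x,y [0.0006 0.0008] z at home 0.0984
[(np.float64(-0.0309), np.float64(0.1)), (np.float64(-0.0315), np.float64(0.098)), (np.float64(-0.032), np.float64(0.097)), (np.float64(-0.0335), np.float64(0.086)), (np.float64(-0.0357), np.float64(0.066)), (np.float64(-0.0362), np.float64(0.066)), (np.float64(-0.0364), np.float64(0.07)), (np.float64(-0.0365), np.float64(0.075)), (np.float64(-0.0365), np.float64(0.08)), (np.float64(-0.037), np.float64(0.08)), (np.float64(-0.0375), np.float64(0.079)), (np.float64(-0.0381), np.float64(0.079)), (np.float64(-0.0384), np.float64(0.08)), (np.float64(-0.0389), np.float64(0.08))]
```

Emit:
{"api": "apply_moves", "payload": {"commands": [{"dx": -0.001,"dy": 0,"dz": -0.0005,"rx": 0,"ry": 0,"rz": 0},{"dx": -0.002,"dy": 0,"dz": -0.001,"rx": 0,"ry": 0,"rz": 0},{"dx": -0.003,"dy": 0,"dz": -0.0015,"rx": 0,"ry": 0,"rz": 0},{"dx": -0.003,"dy": 0,"dz": -0.0015,"rx": 0,"ry": 0,"rz": 0}]}}

```text
clock: 27.82
position: [0.4155, -0.0288, 0.2439]
tcp_rot: [3.011, -0.17, 0.774]
wrist_force: [5.6, 0.2, -1.6]
opening: 0.0424
grasp_force: 81.6
```

```bash
python3 chk.py; python3 tilt.py w22 .0246
```

```text
27.82 [ 0.4155 -0.0288  0.2439] [ 3.011 -0.17   0.774] q [-0.16 -0.66  2.17  0.02  1.13  1.52] F [ 5.6  0.2 -1.6] open 0.0424 81.6
G jig [-0.026   0.0243] 0.1081 F jig [5.5 0.9]
top plane slope x,y [0.0433 0.0011] z at home 0.0987
[(np.float64(-0.0309), np.float64(0.096)), (np.float64(-0.0312), np.float64(0.098)), (np.float64(-0.0318), np.float64(0.097)), (np.float64(-0.0323), np.float64(0.096)), (np.float64(-0.0327), np.float64(0.096)), (np.float64(-0.0332), np.float64(0.096)), (np.float64(-0.0337), np.float64(0.096)), (np.float64(-0.034), np.float64(0.097)), (np.float64(-0.0344), np.float64(0.098)), (np.float64(-0.035), np.float64(0.096)), (np.float64(-0.0369), np.float64(0.08)), (np.float64(-0.0374), np.float64(0.079)), (np.float64(-0.0379), np.float64(0.079)), (np.float64(-0.0385), np.float64(0.079))]
```

Confirmed: the pull pitches the module (top slope 0.043, rear up). I level it by turning the tool back about the grasp point, easing off a little.

Emit:
{"api": "apply_moves", "payload": {"commands": [{"dx": 0.004,"dy": 0,"dz": 0.0003,"rx": 0,"ry": -0.02,"rz": 0},{"dx": 0.0074,"dy": 0,"dz": 0.0005,"rx": 0,"ry": -0.043,"rz": 0},{"dx": 0.0074,"dy": 0,"dz": 0.0005,"rx": 0,"ry": -0.043,"rz": 0},{"dx": 0.0074,"dy": 0,"dz": 0.0005,"rx": 0,"ry": -0.043,"rz": 0}]}}

```text
clock: 28.2
position: [0.4226, -0.0296, 0.2471]
tcp_rot: [3.029, -0.172, 0.709]
wrist_force: [6.2, -0.3, -1.8]
opening: 0.0421
grasp_force: 82.2
```

```bash
python3 chk.py; python3 tilt.py w23 .0246
```

```text
28.2 [ 0.4226 -0.0296  0.2471] [ 3.029 -0.172  0.709] q [-0.16 -0.62  2.13  0.02  1.17  1.52] F [ 6.2 -0.3 -1.8] open 0.0421 82.2
G jig [-0.0248  0.0242] 0.1083 F jig [6.2 0.4]
top plane slope x,y [0.0069 0.    ] z at home 0.098
[(np.float64(-0.0311), np.float64(0.097)), (np.float64(-0.0315), np.float64(0.098)), (np.float64(-0.032), np.float64(0.097)), (np.float64(-0.0324), np.float64(0.098)), (np.float64(nan), np.float64(nan)), (np.float64(-0.0333), np.float64(0.098)), (np.float64(-0.0339), np.float64(0.097)), (np.float64(-0.0345), np.float64(0.096)), (np.float64(-0.0369), np.float64(0.08)), (np.float64(-0.0375), np.float64(0.08)), (np.float64(-0.038), np.float64(0.079)), (np.float64(-0.0385), np.float64(0.079)), (np.float64(-0.0392), np.float64(0.078)), (np.float64(-0.0395), np.float64(0.08))]
```

Emit:
{"api": "apply_moves", "payload": {"commands": [{"dx": -0.0005,"dy": 0,"dz": 0.001,"rx": 0,"ry": 0,"rz": 0},{"dx": -0.001,"dy": 0,"dz": 0.002,"rx": 0,"ry": 0,"rz": 0},{"dx": -0.0012,"dy": 0,"dz": 0.0025,"rx": 0,"ry": 0,"rz": 0},{"dx": -0.0012,"dy": 0,"dz": 0.0025,"rx": 0,"ry": 0,"rz": 0}]}}

```text
clock: 28.58
position: [0.4225, -0.0296, 0.2453]
tcp_rot: [3.028, -0.171, 0.711]
wrist_force: [5.5, 0.1, 4.9]
opening: 0.0424
grasp_force: 83.0
```

```bash
python3 chk.py; python3 tilt.py w24 .0246
```

```text
28.58 [ 0.4225 -0.0296  0.2453] [ 3.028 -0.171  0.711] q [-0.16 -0.62  2.13  0.02  1.16  1.52] F [5.5 0.1 4.9] open 0.0424 83.0
G jig [-0.0247  0.0242] 0.1066 F jig [5.4 0.7]
top plane slope x,y [ 0.0025 -0.0007] z at home 0.0962
[(np.float64(-0.0309), np.float64(0.096)), (np.float64(-0.0314), np.float64(0.096)), (np.float64(-0.0319), np.float64(0.096)), (np.float64(-0.0322), np.float64(0.097)), (np.float64(-0.0327), np.float64(0.096)), (np.float64(-0.033), np.float64(0.097)), (np.float64(-0.0337), np.float64(0.095)), (np.float64(-0.034), np.float64(0.097)), (np.float64(-0.0367), np.float64(0.079)), (np.float64(-0.0371), np.float64(0.08)), (np.float64(-0.0376), np.float64(0.08)), (np.float64(-0.0383), np.float64(0.078)), (np.float64(-0.0386), np.float64(0.08)), (np.float64(-0.0391), np.float64(0.08))]
```

Flat on the floor (top at 0.0962, slope 0.002) and against the front fence. Release and check from above.

Emit:
{"api": "apply_moves", "payload": {"commands": [{"dx": 0,"dy": 0,"dz": 0,"rx": 0,"ry": 0,"rz": 0},{"dx": 0,"dy": 0,"dz": 0,"rx": 0,"ry": 0,"rz": 0},{"dx": 0,"dy": 0,"dz": 0,"rx": 0,"ry": 0,"rz": 0},{"dx": -0.003,"dy": 0,"dz": -0.025,"rx": 0,"ry": 0,"rz": 0},{"dx": -0.02,"dy": 0,"dz": -0.05,"rx": 0,"ry": 0,"rz": 0},{"dx": -0.02,"dy": 0,"dz": -0.05,"rx": 0,"ry": 0,"rz": 0}], "claw": 68}}

```text
clock: 29.13
position: [0.3804, -0.0247, 0.2835]
tcp_rot: [3.028, -0.171, 0.712]
wrist_force: [-0.3, -0.8, 1.6]
opening: 0.0583
grasp_force: 0.0
```

Emit:
{"api": "apply_moves", "payload": {"commands": [{"dx": 0.01,"dy": 0,"dz": -0.02,"rx": 0,"ry": -0.12,"rz": 0},{"dx": 0.03,"dy": 0,"dz": -0.02,"rx": 0,"ry": -0.24,"rz": 0},{"dx": 0.033,"dy": 0,"dz": -0.01,"rx": 0,"ry": -0.36,"rz": 0},{"dx": 0.033,"dy": 0,"dz": -0.008,"rx": 0,"ry": -0.457,"rz": 0},{"dx": 0.033,"dy": 0,"dz": -0.008,"rx": 0,"ry": -0.457,"rz": 0},{"dx": 0.033,"dy": 0,"dz": -0.008,"rx": 0,"ry": -0.457,"rz": 0}]}}

```text
clock: 29.63
position: [0.4086, -0.028, 0.3001]
tcp_rot: [3.137, -0.177, -0.001]
wrist_force: [0.5, 0.2, 1.0]
opening: 0.0581
grasp_force: 0.0
```

```bash
python3 chk.py; python3 prof.py w25|tail -8; python3 edge.py w25 .025 | head -30
```

```text
29.63 [ 0.4086 -0.028   0.3001] [ 3.137e+00 -1.770e-01 -1.000e-03] q [-0.15 -0.44  1.88 -0.    1.7   1.53] F [0.5 0.2 1. ] open 0.0581 0.0
G jig [-0.1078  0.0244] 0.1451 F jig [0.5 0.2]
left fence 412 x [-0.0408 -0.0386 -0.0369] y [0.0156 0.03   0.0444]
front fence 709 x [-0.0475 -0.0391 -0.0369] y [-0.0178  0.0037  0.0289]
0.01 mod front -0.0332 rear 0.0156 fence [-0.0408 -0.0369]
0.02 mod front -0.0332 rear 0.0156 fence [-0.0408 -0.0369]
0.03 mod front -0.0332 rear 0.0155 fence [-0.0408 -0.0369]
-0.025 mod y [0.0044 0.0454] fence [0.0494 0.0531]
-0.01 mod y [0.0044 0.0455] fence [0.0493 0.0529]
0.01 mod y [0.0044 0.0452] fence [0.0493 0.0532]
front
-0.0312 0.0964 183
-0.0317 0.0963 183
-0.0322 0.0961 183
-0.0327 0.0965 183
-0.0332 0.0968 183
-0.0337 0.096 164
-0.0342 0.0959 181
-0.0347 0.0837 215
-0.0352 0.0846 195
-0.0358 0.0831 163
-0.0364 0.067 138
-0.0369 0.0797 71
-0.0374 0.0794 67
-0.038 0.0799 71
-0.0386 0.0788 71
-0.0391 0.0809 71
left x -0.02
0.0452 0.0962 189
0.0458 0.0956 193
0.0464 0.095 112
0.0494 0.075 26
0.0494 0.0793 47
0.05 0.0788 69
0.0505 0.0795 68
0.051 0.0797 68
0.0516 0.0794 72
0.0521 0.0801 71
0.0528 0.0793 62
0.0532 0.0804 103
```

Front gap is now at most 0.5 mm, left about 1 mm, and the yaw is square, so the module is seated. Now to the lever: rise above the clamp, move over the handle and check.

Emit:
{"api": "apply_moves", "payload": {"commands": [{"dx": 0,"dy": 0,"dz": -0.04,"rx": 0,"ry": 0,"rz": 0},{"dx": 0,"dy": 0,"dz": -0.08,"rx": 0,"ry": 0,"rz": 0},{"dx": 0.02,"dy": 0.004,"dz": -0.11,"rx": 0,"ry": 0,"rz": 0},{"dx": 0.06,"dy": 0.008,"dz": -0.11,"rx": 0,"ry": 0,"rz": 0},{"dx": 0.1,"dy": 0.008,"dz": -0.11,"rx": 0,"ry": 0,"rz": 0},{"dx": 0.14,"dy": 0.008,"dz": -0.11,"rx": 0,"ry": 0,"rz": 0},{"dx": 0.18,"dy": 0.008,"dz": -0.11,"rx": 0,"ry": 0,"rz": 0},{"dx": 0.22,"dy": 0.008,"dz": -0.11,"rx": 0,"ry": 0,"rz": 0},{"dx": 0.255,"dy": 0.008,"dz": -0.11,"rx": 0,"ry": 0,"rz": 0},{"dx": 0.255,"dy": 0.008,"dz": -0.11,"rx": 0,"ry": 0,"rz": 0}], "claw": 75}}

```text
clock: 30.52
position: [0.6656, -0.0654, 0.4051]
tcp_rot: [-3.136, 0.178, 0.006]
wrist_force: [0.9, 0.5, -2.4]
opening: 0.0643
grasp_force: 0.0
```

```bash
python3 chk.py; python3 - <<'E'
from seat import *
s=env.observe();z=snap("wrist","w26");W=cloud(z);m=redmask(z,W,.11);L=(W[...,:2]-n)@J.T
q=np.c_[L[m],W[m][:,2]];print(m.sum(),np.percentile(q,[2,50,98],axis=0).round(4).tolist())
A=np.c_[q[:,0],np.ones(len(q))];k=np.abs(q[:,1]-np.median(q[:,1]))<.008;c=np.polyfit(q[k,0],q[k,2],1);print("top-face slope dz/dx",c)
yc=(np.percentile(q[:,1],2)+np.percentile(q[:,1],98))/2;th=np.arctan2(1,c[0]);print("theta",th,"yc",yc)
a=th-.085;g=[*jig(n,.0632+.0943*np.sin(a),yc),.103+.0943*np.cos(a)];print(g);go(s,g,YAW)
E
```

```text
30.52 [ 0.6656 -0.0654  0.4051] [-3.136  0.178  0.006] q [-0.15  0.28  1.01 -0.    1.85  1.54] F [ 0.9  0.5 -2.4] open 0.0643 0.0
G jig [0.1512 0.0161] 0.2501 F jig [0.9 0.6]
2002 [[0.1007, 0.0039, 0.1391], [0.1368, 0.0149, 0.154], [0.1622, 0.0267, 0.1631]]
top-face slope dz/dx [0.35252675 0.10552244]
theta 1.2318722852453183 yc 0.015336942807493932
[np.float64(0.662831644759269), np.float64(-0.06580431974165296), np.float64(0.14178939061439955)]
TCP [ 0.663 -0.066  0.297] d [-0.0022  0.0007  0.1083] r [-0.0001  0.0039 -0.0006]
```

Emit:
{"api": "apply_moves", "payload": {"commands": [{"dx": -0.002,"dy": 0.001,"dz": 0.035,"rx": 0,"ry": 0.004,"rz": 0},{"dx": -0.002,"dy": 0.001,"dz": 0.07,"rx": 0,"ry": 0.004,"rz": 0},{"dx": -0.002,"dy": 0.001,"dz": 0.1,"rx": 0,"ry": 0.004,"rz": 0},{"dx": -0.002,"dy": 0.001,"dz": 0.107,"rx": 0,"ry": 0.004,"rz": 0},{"dx": -0.002,"dy": 0.001,"dz": 0.107,"rx": 0,"ry": 0.004,"rz": 0}]}}

```text
clock: 30.98
position: [0.657, -0.0652, 0.303]
tcp_rot: [3.136, -0.177, 0.002]
wrist_force: [0.2, -0.1, 1.2]
opening: 0.0641
grasp_force: 0.0
```

Emit:
{"api": "apply_moves", "payload": {"commands": [{"dx": 0,"dy": 0,"dz": 0,"rx": 0,"ry": 0,"rz": 0},{"dx": 0,"dy": 0,"dz": 0,"rx": 0,"ry": 0,"rz": 0},{"dx": 0,"dy": 0,"dz": 0,"rx": 0,"ry": 0,"rz": 0},{"dx": 0,"dy": 0,"dz": 0,"rx": 0,"ry": 0,"rz": 0},{"dx": 0,"dy": 0,"dz": 0,"rx": 0,"ry": 0,"rz": 0},{"dx": 0,"dy": 0,"dz": 0,"rx": 0,"ry": 0,"rz": 0}], "claw": 0, "newtons": 50}}

```text
clock: 31.48
position: [0.6592, -0.0655, 0.3077]
tcp_rot: [3.135, -0.177, 0.017]
wrist_force: [4.3, -0.7, 6.1]
opening: 0.0241
grasp_force: 50.6
```

Emit:
{"api": "apply_moves", "payload": {"commands": [{"dx": -0.0035,"dy": 0,"dz": -0.0065,"rx": 0,"ry": 0,"rz": 0},{"dx": -0.0075,"dy": 0,"dz": -0.013,"rx": 0,"ry": 0,"rz": 0},{"dx": -0.0125,"dy": 0,"dz": -0.019,"rx": 0,"ry": 0,"rz": 0},{"dx": -0.0175,"dy": 0,"dz": -0.0245,"rx": 0,"ry": 0,"rz": 0},{"dx": -0.023,"dy": 0,"dz": -0.0295,"rx": 0,"ry": 0,"rz": 0},{"dx": -0.029,"dy": 0,"dz": -0.0345,"rx": 0,"ry": 0,"rz": 0},{"dx": -0.035,"dy": 0,"dz": -0.0385,"rx": 0,"ry": 0,"rz": 0},{"dx": -0.0415,"dy": 0,"dz": -0.0425,"rx": 0,"ry": 0,"rz": 0},{"dx": -0.0485,"dy": 0,"dz": -0.0455,"rx": 0,"ry": 0,"rz": 0},{"dx": -0.0555,"dy": 0,"dz": -0.048,"rx": 0,"ry": 0,"rz": 0}]}}

```text
clock: 32.32
position: [0.6029, -0.0591, 0.3522]
tcp_rot: [3.136, -0.178, 0.006]
wrist_force: [0.2, -0.7, -3.5]
opening: 0.0242
grasp_force: 50.2
```

Emit:
{"api": "apply_moves", "payload": {"commands": [{"dx": 0,"dy": 0,"dz": 0,"rx": 0,"ry": 0,"rz": 0},{"dx": 0,"dy": 0,"dz": 0,"rx": 0,"ry": 0,"rz": 0},{"dx": 0,"dy": 0,"dz": 0,"rx": 0,"ry": 0,"rz": 0}]}}

```text
clock: 32.57
position: [0.6027, -0.0591, 0.3523]
tcp_rot: [3.136, -0.178, 0.004]
wrist_force: [-4.2, -0.1, -1.7]
opening: 0.0243
grasp_force: 52.0
```

```bash
python3 chk.py
```

```text
32.57 [ 0.6027 -0.0591  0.3523] [ 3.136 -0.178  0.004] q [-0.15  0.1   1.31 -0.    1.73  1.53] F [-4.2 -0.1 -1.7] open 0.0243 52.0
G jig [0.0891 0.0152] 0.1973 F jig [-4.2 -0.6]
```

Emit:
{"api": "apply_moves", "payload": {"commands": [{"dx": 0,"dy": 0,"dz": 0,"rx": 0,"ry": 0,"rz": 0},{"dx": 0,"dy": 0,"dz": 0,"rx": 0,"ry": 0,"rz": 0},{"dx": 0,"dy": 0,"dz": 0,"rx": 0,"ry": 0,"rz": 0},{"dx": 0,"dy": 0,"dz": 0,"rx": 0,"ry": 0,"rz": 0},{"dx": 0,"dy": 0,"dz": -0.035,"rx": 0,"ry": 0,"rz": 0},{"dx": 0,"dy": 0,"dz": -0.07,"rx": 0,"ry": 0,"rz": 0},{"dx": 0,"dy": 0,"dz": -0.09,"rx": 0,"ry": 0,"rz": 0},{"dx": 0,"dy": 0,"dz": -0.09,"rx": 0,"ry": 0,"rz": 0}], "claw": 80}}

```text
clock: 33.23
position: [0.6023, -0.0589, 0.4498]
tcp_rot: [3.135, -0.177, 0.024]
wrist_force: [0.3, 0.5, 1.0]
opening: 0.0684
grasp_force: 0.0
```

Emit:
{"api": "apply_moves", "payload": {"commands": [{"dx": -0.04,"dy": 0,"dz": 0,"rx": 0,"ry": 0,"rz": 0},{"dx": -0.08,"dy": -0.01,"dz": 0,"rx": 0,"ry": 0,"rz": 0},{"dx": -0.12,"dy": -0.02,"dz": 0,"rx": 0,"ry": 0,"rz": 0},{"dx": -0.16,"dy": -0.03,"dz": 0,"rx": 0,"ry": 0,"rz": 0},{"dx": -0.2,"dy": -0.04,"dz": 0,"rx": 0,"ry": 0,"rz": 0},{"dx": -0.2,"dy": -0.04,"dz": 0.04,"rx": 0,"ry": 0,"rz": 0},{"dx": -0.2,"dy": -0.04,"dz": 0.06,"rx": 0,"ry": 0,"rz": 0},{"dx": -0.2,"dy": -0.04,"dz": 0.06,"rx": 0,"ry": 0,"rz": 0}], "claw": 0}}

```text
clock: 33.9
position: [0.4078, 0.0035, 0.3769]
tcp_rot: [3.136, -0.176, -0.002]
wrist_force: [0.4, 0.0, 0.0]
opening: 0.0005
grasp_force: 0.0
```

```bash
python3 chk.py; python3 prof.py w27; python3 edge.py w27 .025|head -17; python3 - <<'E'
from seat import *
z=load("w27");W=cloud(z);L=(W[...,:2]-n)@J.T;m=redmask(z,W,.11);q=np.c_[L[m],W[m][:,2]]
if m.sum(): print("red",m.sum(),np.percentile(q,[2,50,98],axis=0).round(4).tolist())
s=env.observe()
# push point: carriage_left
h=np.array([-.0008,.0262]);cl=jig(n,h[0]-.055,h[1]+.035);print("carriage_left",cl)
go(s,[*jig(n,h[0]-.066,h[1]+.035+.045),.12],YAW,0,.173)
E
```

```text
33.9 [0.4078 0.0035 0.3769] [ 3.136e+00 -1.760e-01 -2.000e-03] q [-0.07 -0.44  1.75 -0.    1.83  1.61] F [0.4 0.  0. ] open 0.0005 0.0
G jig [-0.1123  0.0555] 0.2219 F jig [0.4 0.1]
mod top 3338 0.0963 x [-0.0342  0.0331] y [0.0054 0.0448] rect [-0.  24.6] [40.8 68.4] 90.0
left fence 186 x [-0.04   -0.0385 -0.0369] y [0.0159 0.0302 0.0446]
front fence 305 x [-0.0479 -0.0385 -0.0369] y [-0.0164  0.0053  0.0286]
0.01 mod front -0.0341 rear 0.0334 fence [-0.04   -0.0369]
0.02 mod front -0.0338 rear 0.0337 fence [-0.04   -0.0369]
0.03 mod front -0.0335 rear 0.0327 fence [-0.04   -0.0369]
-0.025 mod y [0.0055 0.0463] fence [0.0511 0.0535]
-0.01 mod y [0.0065 0.0471] fence [0.0512 0.0535]
0.01 mod y [0.0291 0.0467] fence [0.0506 0.0536]
0.025 mod y [0.0121 0.0468] fence [0.0507 0.0529]
front
-0.0307 0.0958 184
-0.0314 0.096 182
-0.0321 0.0965 183
-0.0328 0.0958 183
-0.0335 0.0963 171
-0.0342 0.0952 171
-0.0347 0.0843 197
-0.0355 0.0829 186
-0.0361 0.0748 123
-0.0369 0.0796 70
-0.0377 0.0799 71
-0.0385 0.0806 73
-0.0392 0.0797 65
-0.04 0.0801 69
-0.0408 0.0803 102
-0.0415 0.0798 194
carriage_left [0.46432322 0.00277739]
TCP [0.458 0.049 0.293] d [ 0.0447 -0.0508  0.0865] r [ 0.0004 -0.001  -0.0002]
```

The clamp is closed on the module (handle measured at θ≈0.36) and the module is still flush at the front. Now I lower the closed fingers beside the carriage's left face near its front corner, with the tips just above the end-block height.

```bash
python3 - <<'E'
from seat import *
s=st();p,R=s["position"],Ro.from_rotvec(s["tcp_rot"])
for d in((-.063,.083,.12),(-.063,.083,.054)): p,R=go(s,[*jig(n,d[0],d[1]),d[2]],YAW,0,.173,R0=R,p0=p)
z=snap("side","s8");W=cloud(z);L=(W[...,:2]-n)@J.T;m=redmask(z,W,.11)&(np.abs(L[...,1])<.1)&(L[...,0]>0)&(L[...,0]<.2);q=np.c_[L[m],W[m][:,2]];print("red side",m.sum(),np.percentile(q,[2,50,98],axis=0).round(4).tolist() if m.sum() else "")
E
```

```text
33.95 [0.4082 0.0034 0.3795] [ 3.136e+00 -1.770e-01  2.000e-03] q [-0.07 -0.44  1.74 -0.    1.83  1.61] F [ 0.4 -0.2  1.5] open 0.0004 0.0
TCP [0.46  0.025 0.293] d [ 0.0485 -0.0276  0.0865] r [ 0.0004 -0.001  -0.0002]
TCP [0.46  0.025 0.227] d [0.    0.    0.066] r [0. 0. 0.]
red side 87 [[0.073, 0.0012, 0.1585], [0.0893, 0.006, 0.2045], [0.0992, 0.0161, 0.2121]]
```

Emit:
{"api": "apply_moves", "payload": {"commands": [{"dx": 0.02,"dy": -0.028,"dz": 0.01,"rx": 0,"ry": 0,"rz": 0},{"dx": 0.0485,"dy": -0.028,"dz": 0.03,"rx": 0,"ry": 0,"rz": 0},{"dx": 0.0485,"dy": -0.028,"dz": 0.06,"rx": 0,"ry": 0,"rz": 0},{"dx": 0.0485,"dy": -0.028,"dz": 0.0865,"rx": 0,"ry": 0,"rz": 0},{"dx": 0.0485,"dy": -0.028,"dz": 0.115,"rx": 0,"ry": 0,"rz": 0},{"dx": 0.0485,"dy": -0.028,"dz": 0.14,"rx": 0,"ry": 0,"rz": 0},{"dx": 0.0485,"dy": -0.028,"dz": 0.152,"rx": 0,"ry": 0,"rz": 0},{"dx": 0.0485,"dy": -0.028,"dz": 0.152,"rx": 0,"ry": 0,"rz": 0},{"dx": 0.0485,"dy": -0.028,"dz": 0.152,"rx": 0,"ry": 0,"rz": 0}]}}

```text
clock: 34.75
position: [0.4616, 0.0253, 0.2312]
tcp_rot: [3.136, -0.178, 0.009]
wrist_force: [0.6, -0.3, 0.4]
opening: 0.0002
grasp_force: 0.0
```

```bash
python3 - <<'E'
from seat import *
s=st();go(s,[*jig(n,-.063,.083),.0545],YAW,0,.173);go(s,[*jig(n,-.063,-.03),.0545],YAW,0,.173)
E
```

```text
34.75 [0.4616 0.0253 0.2312] [ 3.136 -0.178  0.009] q [-0.02 -0.26  1.87 -0.    1.53  1.67] F [ 0.6 -0.3  0.4] open 0.0002 0.0
TCP [0.46  0.025 0.227] d [-0.0019  0.0003  0.0037] r [ 0.0001 -0.0056 -0.0007]
TCP [ 0.447 -0.087  0.227] d [-0.0019  0.1133  0.0037] r [ 0.0001 -0.0056 -0.0007]
```

Emit:
{"api": "apply_moves", "payload": {"commands": [{"dx": -0.002,"dy": 0,"dz": 0.003,"rx": 0,"ry": -0.005,"rz": 0},{"dx": -0.002,"dy": 0.01,"dz": 0.003,"rx": 0,"ry": -0.005,"rz": 0},{"dx": -0.002,"dy": 0.02,"dz": 0.003,"rx": 0,"ry": -0.005,"rz": 0},{"dx": -0.002,"dy": 0.03,"dz": 0.003,"rx": 0,"ry": -0.005,"rz": 0},{"dx": -0.002,"dy": 0.04,"dz": 0.003,"rx": 0,"ry": -0.005,"rz": 0},{"dx": -0.002,"dy": 0.05,"dz": 0.003,"rx": 0,"ry": -0.005,"rz": 0},{"dx": -0.002,"dy": 0.06,"dz": 0.003,"rx": 0,"ry": -0.005,"rz": 0},{"dx": -0.002,"dy": 0.07,"dz": 0.003,"rx": 0,"ry": -0.005,"rz": 0},{"dx": -0.002,"dy": 0.08,"dz": 0.003,"rx": 0,"ry": -0.005,"rz": 0},{"dx": -0.002,"dy": 0.09,"dz": 0.003,"rx": 0,"ry": -0.005,"rz": 0}]}}

```text
clock: 35.58
position: [0.4486, -0.0649, 0.2269]
tcp_rot: [3.136, -0.178, -0.0]
wrist_force: [1.1, 1.4, 2.0]
opening: -0.0
grasp_force: 0.9
```

Emit:
{"api": "apply_moves", "payload": {"commands": [{"dx": 0,"dy": 0.008,"dz": 0,"rx": 0,"ry": 0,"rz": 0},{"dx": 0,"dy": 0.016,"dz": 0,"rx": 0,"ry": 0,"rz": 0},{"dx": 0,"dy": 0.022,"dz": 0,"rx": 0,"ry": 0,"rz": 0},{"dx": 0,"dy": 0.026,"dz": 0,"rx": 0,"ry": 0,"rz": 0},{"dx": 0,"dy": 0.03,"dz": 0,"rx": 0,"ry": 0,"rz": 0},{"dx": 0,"dy": 0.03,"dz": 0,"rx": 0,"ry": 0,"rz": 0}]}}

```text
clock: 36.08
position: [0.4452, -0.0941, 0.2266]
tcp_rot: [3.136, -0.178, -0.001]
wrist_force: [-0.7, -0.7, 0.0]
opening: 0.0
grasp_force: 0.0
```

```bash
python3 chk.py
```

```text
36.08 [ 0.4452 -0.0941  0.2266] [ 3.136e+00 -1.780e-01 -1.000e-03] q [-0.28 -0.27  1.89 -0.    1.53  1.4 ] F [-0.7 -0.7  0. ] open 0.0 0.0
G jig [-0.0641 -0.0373] 0.0716 F jig [-0.6 -0.8]
```

Emit:
{"api": "apply_moves", "payload": {"commands": [{"dx": 0,"dy": 0.004,"dz": 0,"rx": 0,"ry": 0,"rz": 0},{"dx": 0,"dy": 0.008,"dz": 0,"rx": 0,"ry": 0,"rz": 0},{"dx": 0,"dy": 0.011,"dz": 0,"rx": 0,"ry": 0,"rz": 0},{"dx": 0,"dy": 0.014,"dz": 0,"rx": 0,"ry": 0,"rz": 0},{"dx": 0,"dy": 0.016,"dz": 0,"rx": 0,"ry": 0,"rz": 0},{"dx": 0,"dy": 0.016,"dz": 0,"rx": 0,"ry": 0,"rz": 0}]}}

```text
clock: 36.58
position: [0.4438, -0.1062, 0.2265]
tcp_rot: [-3.125, 0.172, 0.001]
wrist_force: [1.7, 22.0, 1.7]
opening: 0.0001
grasp_force: 10.3
```

```bash
python3 chk.py;python3 - <<'E'
from seat import *
z=snap("side","s9");W=cloud(z);L=(W[...,:2]-n)@J.T;p=z["p"].astype(int)
m=(np.abs(W[...,2]-.066)<.005)&(p.min(-1)>100)&(L[...,0]>-.07)&(L[...,0]<.09)&(np.abs(L[...,1]+.05)<.13);q=L[m];print("plate",m.sum(),np.percentile(q[:,1],[1,99]).round(4))
m=(np.abs(L[...,0]+.053)<.025)&(W[...,2]>.082)&(W[...,2]<.1)&(p.max(-1)<90)&(L[...,1]<.05)&(L[...,1]>-.25);print("knob",m.sum(),np.median(L[m],0))
m=redmask(z,W,.11)&(L[...,0]>0)&(L[...,0]<.2);print("red",np.median(L[m],0))
E
```

```text
36.58 [ 0.4438 -0.1062  0.2265] [-3.125e+00  1.720e-01  1.000e-03] q [-0.31 -0.27  1.88  0.01  1.53  1.37] F [ 1.7 22.   1.7] open 0.0001 10.3
G jig [-0.0641 -0.0476] 0.0715 F jig [-0.8 22.1]
plate 1300 [-0.1506 -0.0617]
knob 87 [-0.051553  -0.1430196]
red [ 0.08578024 -0.1142924 ]
```

The carriage is hard against the right-hand stop (22 N, moved about 0.12 m). Back off, rise clear and take the final check.

Emit:
{"api": "apply_moves", "payload": {"commands": [{"dx": 0,"dy": -0.015,"dz": 0,"rx": 0,"ry": 0,"rz": 0},{"dx": 0,"dy": -0.035,"dz": 0,"rx": 0,"ry": 0,"rz": 0},{"dx": 0,"dy": -0.04,"dz": -0.03,"rx": 0,"ry": 0,"rz": 0},{"dx": 0,"dy": -0.04,"dz": -0.07,"rx": 0,"ry": 0,"rz": 0},{"dx": 0,"dy": -0.02,"dz": -0.1,"rx": 0,"ry": 0,"rz": 0},{"dx": -0.03,"dy": 0,"dz": -0.13,"rx": 0,"ry": 0,"rz": 0},{"dx": -0.03,"dy": 0.02,"dz": -0.15,"rx": 0,"ry": 0,"rz": 0},{"dx": -0.03,"dy": 0.04,"dz": -0.15,"rx": 0,"ry": 0,"rz": 0},{"dx": -0.03,"dy": 0.04,"dz": -0.15,"rx": 0,"ry": 0,"rz": 0}]}}

```text
clock: 37.38
position: [0.4086, -0.1483, 0.3791]
tcp_rot: [3.133, -0.182, 0.005]
wrist_force: [-0.0, -0.0, -0.0]
opening: -0.0
grasp_force: 0.0
```

```bash
python3 chk.py;python3 - <<'E'
from seat import *
z2=snap("wrist","w30");z=snap("side","s10");W=cloud(z);L=(W[...,:2]-n)@J.T;p=z["p"].astype(int)
m=(np.abs(W[...,2]-.066)<.005)&(p.min(-1)>100)&(L[...,0]>-.07)&(L[...,0]<.09)&(np.abs(L[...,1]+.05)<.13);print("plate",m.sum(),np.percentile(L[m][:,1],[1,99]).round(4))
m=redmask(z,W,.11)&(L[...,0]>0)&(L[...,0]<.2);print("red",np.percentile(np.c_[L[m],W[m][:,2]],[2,98],axis=0).round(3).tolist())
a=cv2.resize(z["p"][130:400,200:400,::-1],(400,540));b=cv2.resize(z2["p"][:,125:436,::-1],(400,540));cv2.imwrite("pics/fin.png",np.hstack([a,b]))
E
```

```text
37.38 [ 0.4086 -0.1483  0.3791] [ 3.133 -0.182  0.005] q [-0.43 -0.36  1.69 -0.    1.81  1.26] F [-0. -0. -0.] open -0.0 0.0
G jig [-0.0936 -0.0957] 0.2241 F jig [-0.  -0.1]
plate 1295 [-0.1504 -0.0625]
red [[0.07, -0.118, 0.155], [0.1, -0.102, 0.212]]
```

View pics/fin.png

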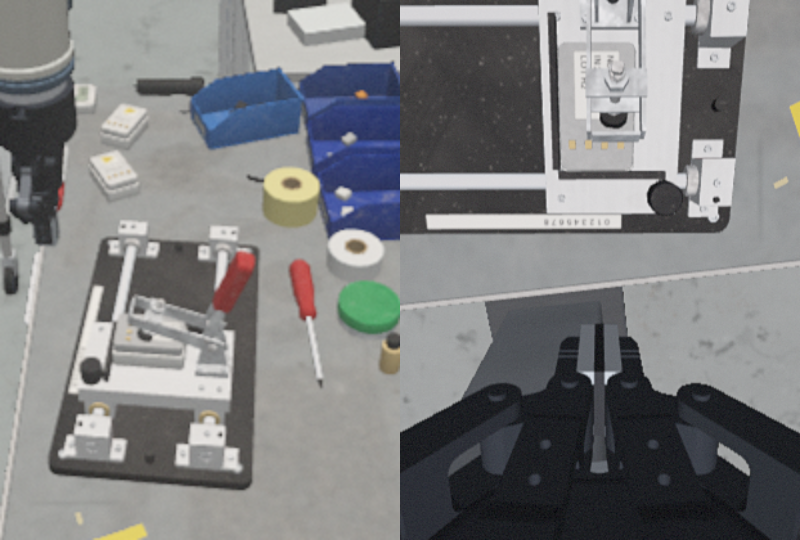

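The final view shows the grey module clamped in the nest, its front at (590,165) in the right half, against the fences. The carriage touches the right end blocks, the lever is over-centre, and the other things on the bench visible in this view haven't moved. Handing in.

```bash
python3 -c "
from bench import env
print(env.job_done())"
```

```text
the job is handed in; nothing more can be done
None
```

The grey-topped module is clamped in the nest with the carriage at its right-hand stop, and the job was handed in at about 37 s; the last measured gaps were at most 0.5 mm to the front fence and about 1 mm to the left fence.

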